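Clear the print plate: hubs and cap onto the keyed shaft, scrapers away

TASK

The print is finished: clear the build plate. Put every printed hub that is there onto the keyed shaft, turning it until its tab drops into the keyway, right down so that the hubs lie flat on the base and on one another; then draw the locking cap straight up out of its light stand, leaving the stand upright where it is, and set it fully home in the bore of the shaft. Put the scrapers away: slide each blade first into a slit of the wooden block, flat, one to a slit, until the handle meets the block; leave the red model, the vase and the spool alone.

Things in the scene. Friction and masses are not known exactly. Their poses are not given: they have to be found in the camera images.
- hub1: printed grey octagonal ring, 35 g, 18 mm high, 60 mm across outer flats (25 mm wide, one faces +x, the rest every 45 deg), bore 44 mm. One tab in the bore on the +x side, 7 mm wide, reaches in to 14.5 mm from the axis; it fills only the upper 8 mm, the lower 10 mm of bore is clear. Origin mid-ring at half height, z up. Starts flat on the plate, any yaw. May be absent
- hub2: printed grey octagonal ring, 35 g, 18 mm high, 60 mm across outer flats (25 mm wide, one faces +x, the rest every 45 deg), bore 44 mm. One tab in the bore on the +x side, 7 mm wide, reaches in to 14.5 mm from the axis; it fills only the upper 8 mm, the lower 10 mm of bore is clear. Origin mid-ring at half height, z up. Starts flat on the plate, any yaw. May be absent
- hub3: printed grey octagonal ring, 35 g, 18 mm high, 60 mm across outer flats (25 mm wide, one faces +x, the rest every 45 deg), bore 44 mm. One tab in the bore on the +x side, 7 mm wide, reaches in to 14.5 mm from the axis; it fills only the upper 8 mm, the lower 10 mm of bore is clear. Origin mid-ring at half height, z up. Starts flat on the plate, any yaw. May be absent
- scraper1: scraper lying flat, about 90 g: black handle 100 long, 24 wide, 20 mm high; in front a steel blade 56 long, 50 wide, 3 mm thick, flush with the handle's underside. Origin on the underside where handle and blade join; x towards the blade tip (tip x = 56 mm, handle x = 0 to -100 mm, centre of mass x = -38 mm), z up
- scraper2: scraper lying flat, about 90 g: black handle 100 long, 24 wide, 20 mm high; in front a steel blade 56 long, 50 wide, 3 mm thick, flush with the handle's underside. Origin on the underside where handle and blade join; x towards the blade tip (tip x = 56 mm, handle x = 0 to -100 mm, centre of mass x = -38 mm), z up
- shaft: fixed upright fluted shaft, 40 mm diameter, top z 68 mm, rim bevelled 3 mm, on a 110 x 110 x 10 mm base. Full-length keyway on its +x side, 10 mm wide, cut to 12.5 mm from the axis, open on top. In its top a centred bore, 17 mm, 36 mm deep. A hub turned wrong hangs by its tab (hub origin z 67 mm); keyed it slides freely to z 19, 37, 55 mm (1st, 2nd, 3rd). Origin under base on axis; any yaw
- cap: grey locking cap, 50 g: flange 50 mm across and 6 mm thick, below it a shank 14 mm in diameter, 32 mm long with a bevelled end, above it a square grip 28 x 28 mm, 22 mm high, sides along x and y. Origin on the axis at the flange's underside, z up (z 45 mm in the stand, 68 mm when home on the shaft)
- stand: light loose tube stand, 40 g, holding the cap at the start: base 60 x 60 x 4 mm, square tube 31 mm outside, 17 mm inside, top 45 mm above the counter. It drags or tips if the cap is not pulled straight up. Origin under its middle
- block: fixed wooden block 190 x 176 mm: a tray 8 mm high reaches 120 mm to -x; behind it a roofed part 29 mm high, 70 mm deep, with two level slits side by side, 58 wide, 7 high, 64 mm deep, floor level with the tray, open to -x; the roof has a 22 mm gap along the middle of each slit. Origin underneath, midway between the mouths; x points into the slits
- slot1 (a point): mouth of the slit at the block's y = -40 mm: middle of its floor edge, 8 mm above the counter; x points into the slit. When a scraper is home its origin lies here
- slot2 (a point): mouth of the slit at the block's y = +40 mm: middle of its floor edge, 8 mm above the counter; x points into the slit
- plate: blue printer build plate, fixed, 220 x 260 mm, 8 mm high, with a black grip bar 18 mm wide, 270 mm long and 10 mm high along its -x edge. Origin under the middle of the blue part
- tower: bystander: red printed model of a building, 90 x 90 mm, with a tower 127 mm high; origin under its middle
- vase: bystander: grey printed vase, 96 mm across, 110 mm high; origin under its middle
- spool: bystander: filament spool lying flat, 110 mm across, 60 mm high; origin under its middle

How it is judged:
At the end, for the whole second after the job is handed in: Hubs present keyed on the shaft (5 mm, 0.1 rad), the lowest on the base, others on the one below (4 mm); cap home on the shaft (4 mm sideways, 5 mm in height); stand upright, moved under 4 cm; each scraper flat in a slit, handle within 8 mm of the block, 0.16 rad; all at rest (horizontal distance between each of hub1, hub2, hub3 and shaft below 0.005 m and angle between the z axis of each of hub1, hub2, hub3 and the z axis of shaft, either way round below 0.1 rad and height (world z) of each of hub1, hub2, hub3 below 0.059 m and linear speed of each of hub1, hub2, hub3, scraper1, scraper2, cap, stand below 0.02 m/s and (height (world z) of hub1 below 0.023 m or distance between hub1 and hub2 below 0.022 m or distance between hub1 and hub3 below 0.022 m) and (height (world z) of hub2 below 0.023 m or distance between hub2 and hub1 below 0.022 m or distance between hub2 and hub3 below 0.022 m) and (height (world z) of hub3 below 0.023 m or distance between hub3 and hub1 below 0.022 m or distance between hub3 and hub2 below 0.022 m) and height (world z) of any of hub1, hub2, hub3 below 0.023 m and ((horizontal distance between scraper1 and slot1 below 0.011 m and x of scraper1 in the frame of slot1 above -0.008 m and angle between the x axis of scraper1 and the x axis of slot1, either way round below 0.16 rad and height (world z) of scraper1 below 0.013 m) or (horizontal distance between scraper1 and slot2 below 0.011 m and x of scraper1 in the frame of slot2 above -0.008 m and angle between the x axis of scraper1 and the x axis of slot2, either way round below 0.16 rad and height (world z) of scraper1 below 0.013 m)) and angle between each of scraper1, scraper2's own z axis and vertical below 0.15 rad and ((horizontal distance between scraper2 and slot1 below 0.011 m and x of scraper2 in the frame of slot1 above -0.008 m and angle between the x axis of scraper2 and the x axis of slot1, either way round below 0.16 rad and height (world z) of scraper2 below 0.013 m) or (horizontal distance between scraper2 and slot2 below 0.011 m and x of scraper2 in the frame of slot2 above -0.008 m and angle between the x axis of scraper2 and the x axis of slot2, either way round below 0.16 rad and height (world z) of scraper2 below 0.013 m)) and horizontal distance between cap and shaft below 0.004 m and height (world z) of cap between 0.063 and 0.073 m and angle between each of cap, stand's own z axis and vertical below 0.1 rad and distance of stand from where it was at the start of the episode below 0.04 m); the robot touches nothing.
It fails at once if the red model is pushed more than 3 cm or tipped (distance of tower from where it was at the start of the episode above 0.03 m or angle between tower's own z axis and vertical above 0.4 rad).
It fails at once if the vase is pushed more than 3 cm or tipped (distance of vase from where it was at the start of the episode above 0.03 m or angle between vase's own z axis and vertical above 0.4 rad).
It fails at once if the spool is pushed more than 3 cm or tipped (distance of spool from where it was at the start of the episode above 0.03 m or angle between spool's own z axis and vertical above 0.4 rad).
Of hub1, hub2, hub3 only 2 to 3 are there at a start; the rules pass over those that are not, and their reading is None.
At some moment in a run one of scraper1, scraper2 may be knocked a few centimetres aside while the robot is not near it.
Once in a run the grip may slacken for a moment while it holds something.
It also fails if it takes over 210 s, if anything falls off the work surface, if the arm or the gripper's body presses on something with over 40 N, if the wrist force passes 120 N, or if a joint passes its speed limit or range.

ROBOT

A 6-joint arm with a two-finger parallel gripper is mounted at the origin on the work surface. World frame = base frame: x ahead of the robot, y to its left, z up, the work surface at z = 0. Lengths are in m, angles in rad, forces in N, time in s.
With the tool pointing down it reaches from about 0.3 to 0.775 m from the base axis. Payload 14.6 kg.
Tool frame: the origin (TCP) lies on the centre line of the jaws, within the pads' length; the fingertips stand 14 mm ahead of it and the grasp point (between the pads) lies 5 mm behind it (tip_extent is the distance from the TCP to the fingertips, in m); z points along the fingers, y is the line along which they close (so a half turn about z gives the same grasp; the last joint's range is limited). The gripper opens to 94 mm and grips with 3 to 60 N. Pads are 16 mm wide; open, the fingers measure 119 mm over their backs; the gripper's body (75 mm by 177 mm) begins 78 mm behind the grasp point.
Start: joints at [1.048, 0.3, 1.521, -0, 1.321, -0.067], TCP at [0.242, 0.494, 0.219] pointing down, gripper open.
Joint ranges: [-3.03, 3.03], [-0.79, 2.21], [0.23, 2.52], [-1.04, 4.18], [0, 3.07], [-2.55, 2.55]. Speed limits (rad/s): [2.22, 2.22, 2.57, 3.14, 3.14, 3.14].

INTERFACE

Orientations are given as a unit quaternion [x, y, z, w].
In Python, from workcell import * gives the robot as it stands.
- The arm moves only by the tool jog_arm, never from a script. Its argument "deltas" is one flat list of numbers, 5 for each row, row after row: the shift along the tool's x, y, z as a fraction of full scale, then the turn about the tool's z as a fraction of full scale, then the opening, from -1 (shut) to 1 (fully open). A call has 1 to 12 rows; each row shifts and turns the commanded pose from where the row before left it, along the tool's axes as they then stand; what a row does not reach is not made up. Full scale, the value 1, is 0.02 m for a shift and 0.15 rad for a turn. A row lasts 1/10 s, in which the tool goes at most 50 mm and 8.59 degrees, less where a joint would pass 70% of its speed; a pose out of reach is approached as far as the arm can. A call with a number of a shift or a turn outside -1 to 1 is refused whole. A call with a gripper value outside its range is refused whole. The fingers move at their own pace and stop on an object; the grip force is fixed at half the most. Time passes only in rows, so rows that do not move let the fingers close. It gives the time, the measured TCP pose, the force, the opening and the grip force at its end, in the units of the state.
- state(): the state, without advancing time (a new reading comes with each control period).
- grab_frame(name): name is "side" or "top" or "wrist"; returns the picture (420x560x3 uint8, red, green, blue); there is no depth.
- camera_params(name): a dict with "camera_matrix" (3x3 intrinsics, pixels), "cam_to_world" (4x4, takes a point from camera to world coordinates). Camera axes: x right, y down, z forward; pixel columns grow to the right and rows downward; lengths in m; the calibration is good to about 2 mm. A picture is of the moment at which its call begins: read the wrist's pose just before it. camera_params takes no time and is no camera call; for the wrist camera it gives the pose at the moment of the call.
- hand_in(): hands the job in; it is judged then, once.
The state is a dict: "time": time; "joints": joint angles; "joint_vel": joint speeds; "joint_torque": joint torques, N m; "position": TCP position; "tcp_rot": TCP orientation; "wrist_force": force on the tool from outside, world axes, zero at the start; "ft_torque": the same for the moment, N m; "opening": opening from 0.0 (shut) to 1.0 (fully open); "grip_force": force on a finger pad.
Only numpy, scipy, OpenCV 4.12 (cv2) and the standard library are available. Lean on these libraries where they do the work, as an engineer would, in place of code of your own. Each camera call takes 0.05 s, during which the arm holds its last target. There are 200 camera calls.

## Working session

There is one attempt and no reset: what is moved stays moved. The work goes in short steps, Python scripts to look and compute and a tool call to move; the robot and the scene stay as the last step left them, time stands still between calls to the robot, and variables do not carry over. Pictures are saved under pics/ and viewed, at most 14 in all, crops included, and the job is handed in when it is done.

Besides the shell and the picture viewer there is one more tool, called by a JSON object that holds its "fn" and its "kwargs". jog_arm: Moves the arm, as the interface text tells. Shift numbers are shares of 0.02 m and turn numbers shares of 0.15 rad, none past 1 either way. Its arguments: {"type":"object","properties":{"deltas":{"type":"array"}},"required":["deltas"]}

```bash
mkdir -p pics; ls; python3 - <<'E'
from workcell import *
import cv2
s=state();print(s)
for n in ["top","side"]:
    cv2.imwrite(f"pics/{n}0.png",cv2.cvtColor(grab_frame(n),cv2.COLOR_RGB2BGR)); print(n,camera_params(n))
E
```

```text
pics
{'time': 0.0, 'joints': array([ 1.04840241e+00,  3.00497724e-01,  1.52157464e+00, -1.46584078e-06,
        1.32068476e+00, -6.66308999e-02]), 'joint_vel': array([-6.97790868e-04, -3.67129695e-04, -1.40546217e-04,  1.08586077e-03,
        1.39754177e-05,  1.21526591e-04]), 'joint_torque': array([-9.36757569e-04, -5.31808090e+01, -3.52743566e+01,  7.07876240e-02,
        2.44035391e-02, -1.32166692e-04]), 'position': array([0.2419791 , 0.49364114, 0.21887444]), 'tcp_rot': array([ 2.25914093e-01,  9.74147054e-01, -5.57371327e-04, -1.68327543e-04]), 'wrist_force': array([-0.42390758, -0.07127034,  0.76791309]), 'ft_torque': array([-0.04880049,  0.04338971, -0.01569769]), 'grip_force': 0.0, 'opening': 1.000516704823451}
top {'camera_matrix': array([[508.25302765,   0.        , 270.78187161],
       [  0.        , 508.25302765, 212.2363039 ],
       [  0.        ,   0.        ,   1.        ]]), 'cam_to_world': array([[-0.02351324, -0.99574426,  0.08910945,  0.44352335],
       [-0.99965471,  0.02446388,  0.00959096, -0.01028214],
       [-0.0117301 , -0.08885317, -0.99597566,  1.83556588],
       [ 0.        ,  0.        ,  0.        ,  1.        ]])}
side {'camera_matrix': array([[404.11473274,   0.        , 280.22083184],
       [  0.        , 404.11473274, 211.22956423],
       [  0.        ,   0.        ,   1.        ]]), 'cam_to_world': array([[-0.99408518, -0.07238142,  0.0809666 ,  0.52703409],
       [-0.10766086,  0.55878571, -0.82229415,  0.97233148],
       [ 0.01427584, -0.82614736, -0.56327324,  0.74008115],
       [ 0.        ,  0.        ,  0.        ,  1.        ]])}
```

View pics/top0.png

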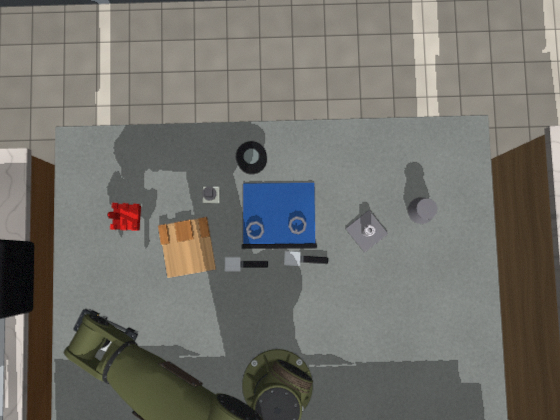

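View pics/side0.png

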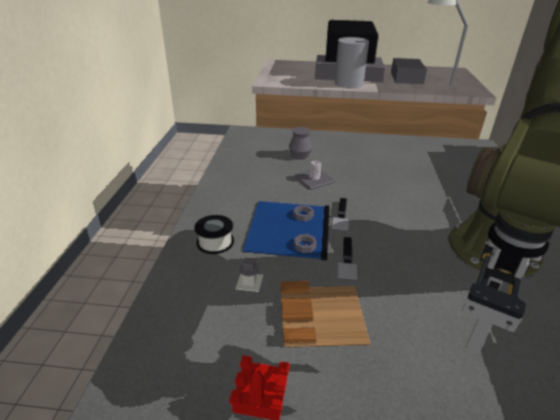

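Two hubs on the plate at px (255,230) and (297,225). The shaft is at (369,230), the cap in its stand at (210,193), the block at (187,247), and the scrapers at (247,265) and (306,259) with their blades to the left. I'll take rough positions from this, then use the wrist camera.

```bash
cat > h.py <<'E'
from workcell import *
import numpy as np, cv2
def grab(n,name=None):
    p=camera_params(n); im=cv2.cvtColor(grab_frame(n),cv2.COLOR_RGB2BGR)
    if name: cv2.imwrite(f"pics/{name}.png",im); np.savez(f"pics/{name}.npz",K=p["camera_matrix"],T=p["cam_to_world"])
    return im,p["camera_matrix"],p["cam_to_world"]
def load(name):
    d=np.load(f"pics/{name}.npz"); return cv2.imread(f"pics/{name}.png"),d["K"],d["T"]
def ray(K,T,uv,z):
    d=T[:3,:3]@np.linalg.inv(K)@np.array([uv[0],uv[1],1.]); o=T[:3,3]
    return o+d*(z-o[2])/d[2]
def proj(K,T,P):
    c=T[:3,:3].T@(np.asarray(P)-T[:3,3]); return (K@c)[:2]/c[2]
def tri(obs):  # [(K,T,uv),...] -> point nearest to the rays
    A=0;b=0
    for K,T,uv in obs:
        d=T[:3,:3]@np.linalg.inv(K)@np.array([uv[0],uv[1],1.]);d/=np.linalg.norm(d)
        M=np.eye(3)-np.outer(d,d);A=A+M;b=b+M@T[:3,3]
    return np.linalg.solve(A,b)
def pose():
    s=state();x,y,z,w=s["tcp_rot"]
    from scipy.spatial.transform import Rotation as R
    M=R.from_quat(s["tcp_rot"]).as_matrix()
    return s,M,np.arctan2(M[1,1],M[0,1])
def go(P,phi=None):
    """units along tool axes (first turn then shift: shifts given in the axes after the turn) and before turn"""
    s,M,ph=pose(); d=np.asarray(P)-s["position"]
    turn=0
    if phi is not None:
        c=[phi+k*np.pi-ph for k in range(-3,4)]
        j=[(abs(t),t) for t in c if abs(s["joints"][5]-t)<2.4]; turn=min(j)[1]
    from scipy.spatial.transform import Rotation as R
    M2=R.from_euler('z',turn).as_matrix()@M
    print("turn units",round(-turn/.15,2),"| shift units old axes",np.round(M.T@d/.02,2),"| after turn",np.round(M2.T@d/.02,2))
E
python3 - <<'E'
from h import *
im,K,T=load("top0") if 0 else (cv2.imread("pics/top0.png"),camera_params("top")["camera_matrix"],camera_params("top")["cam_to_world"])
for n,uv,z in [("hubA",(255,230),.026),("hubB",(297,225),.026),("shaft",(369,230),.068),("cap",(210,193),.073),("s1blade",(232,265),.003),("s1end",(267,265),.02),("s2blade",(292,259),.003),("s2end",(328,260),.02),("spool",(251,157),.06),("vase",(423,210),.1),("tower",(125,217),.1),("blk tl",(160,224),.029),("tr",(207,219),.029),("br",(214,269),.008),("bl",(168,277),.008),("plate",(279,212),.008)]:
    print(n,np.round(ray(K,T,uv,z),3))
print(camera_params("wrist"))
grab("wrist","w0")
E
```

```text
hubA [0.543 0.065 0.026]
hubB [ 0.557 -0.085  0.026]
shaft [ 0.531 -0.333  0.068]
cap [0.674 0.218 0.073]
s1blade [0.421 0.151 0.003]
s1end [0.418 0.025 0.02 ]
s2blade [ 0.437 -0.065  0.003]
s2end [ 0.431 -0.192  0.02 ]
spool [0.801 0.072 0.06 ]
vase [ 0.594 -0.514  0.1  ]
tower [0.595 0.508 0.1  ]
blk tl [0.573 0.404 0.029]
tr [0.587 0.235 0.029]
br [0.408 0.215 0.008]
bl [0.383 0.38  0.008]
plate [ 0.607 -0.022  0.008]
{'camera_matrix': array([[374.29941249,   0.        , 284.45321866],
       [  0.        , 374.29941249, 204.41394429],
       [  0.        ,   0.        ,   1.        ]]), 'cam_to_world': array([[ 0.44072987,  0.86200809,  0.25039815,  0.16885553],
       [ 0.89763894, -0.42285321, -0.12425575,  0.53027915],
       [-0.0012278 ,  0.27953035, -0.96013607,  0.38329347],
       [ 0.        ,  0.        ,  0.        ,  1.        ]])}
```

View pics/w0.png

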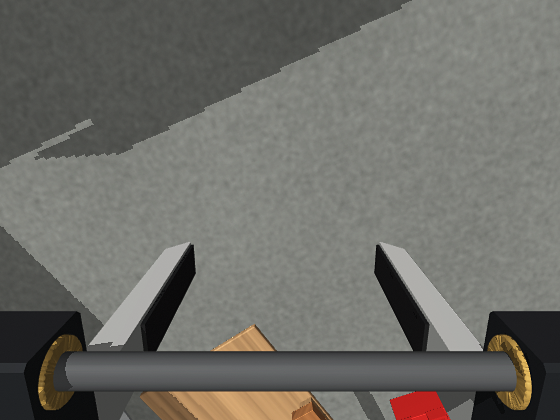

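The wrist image shows the jaws at the bottom with the clear view at rows 0–240. The camera sits on tool +x. I'll move to survey the plate and scrapers.

{"fn": "jog_arm", "kwargs": {"deltas": [0,0,-1,-1,1,0,0,-1,-1,1,0,0,-1,-1,1,-0.58,-0.99,-1,0,1,-0.58,-0.99,0,0,1,-0.58,-0.99,0,0,1,-0.58,-0.99,0,0,1,-0.58,-0.99,0,0,1,-0.58,-0.99,0,0,1,-0.58,-0.99,0,0,1,-0.58,-0.99,0,0,1,-0.58,-0.99,0,0,1]}}

```text
time: 1.35
position: [0.3458, 0.3141, 0.2993]
tcp_rot: [0.003, 1.0, -0.0, -0.0]
wrist_force: [0.9, 0.6, -0.6]
opening: 0.997
grip_force: 0.0
```

{"fn": "jog_arm", "kwargs": {"deltas": [-0.58,-0.99,0,0,1,-0.58,-0.99,0,0,1,-0.58,-0.99,0,0,1,-0.58,-0.99,0,0,1,-0.58,-0.99,0,0,1,-0.58,-0.99,0,0,1,-0.58,-0.99,0,0,1,-0.58,-0.99,0,0,1,-0.58,-0.99,0,0,1,-0.58,-0.99,0,0,1,-0.58,-0.99,0,0,1,-0.58,-0.99,0,0,1]}}

```text
time: 2.55
position: [0.4836, 0.0757, 0.2993]
tcp_rot: [0.003, 1.0, -0.0, -0.0]
wrist_force: [-0.6, 0.4, 0.3]
opening: 0.998
grip_force: 0.0
```

{"fn": "jog_arm", "kwargs": {"deltas": [-0.58,-0.99,0,0,1,-0.58,-0.99,0,0,1,-0.58,-0.99,0,0,1,-0.58,-0.99,0,0,1,0,0,0,0,1,0,0,0,0,1]}}

```text
time: 3.15
position: [0.529, -0.0027, 0.2991]
tcp_rot: [0.003, 1.0, 0.0, -0.0]
wrist_force: [0.1, 0.5, -0.1]
opening: 1.001
grip_force: 0.0
```

```bash
python3 - <<'E'
from h import *
s,M,ph=pose();print(s["time"],s["position"],ph,s["joints"],s["wrist_force"])
grab("wrist","w1")
E
```

```text
3.15 [ 0.52903518 -0.00274749  0.29909028] 1.5643159938940587 [-7.45091084e-02  2.04018829e-01  1.45660076e+00  1.62781609e-04
  1.48175581e+00 -1.63883972e+00] [ 0.08608035  0.48323958 -0.09792675]
```

View pics/w1.png

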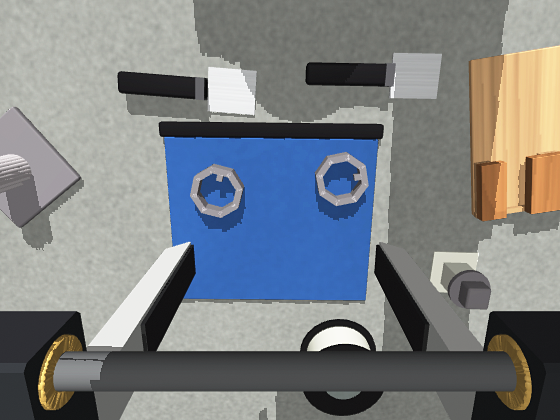

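Clear view: hubs at (217,191) with its tab pointing up, and (343,180) with its tab to the right; scrapers lie above the plate, and the block and cap are to the right. I'll take two more views, shifted toward the cap and toward the shaft.

{"fn": "jog_arm", "kwargs": {"deltas": [0,1,0,0,1,0,1,0,0,1,0,1,0,0,1,0,1,0,0,1,0,1,0,0,1,0,1,0,0,1,0,1,0,0,1,0,1,0,0,1,0,1,0,0,1,0,1,0,0,1,0,0,0,0,1,0,0,0,0,1]}}

```text
time: 4.4
position: [0.5299, 0.1976, 0.2995]
tcp_rot: [0.002, 1.0, -0.0, -0.0]
wrist_force: [0.2, 0.2, 0.1]
opening: 0.998
grip_force: 0.0
```

```bash
python3 - <<'E'
from h import *
grab("wrist","w2")
E
```

{"fn": "jog_arm", "kwargs": {"deltas": [0,-1,0,0,1,0,-1,0,0,1,0,-1,0,0,1,0,-1,0,0,1,0,-1,0,0,1,0,-1,0,0,1,0,-1,0,0,1,0,-1,0,0,1,0,-1,0,0,1,0,-1,0,0,1,0,-1,0,0,1,0,-1,0,0,1]}}

```text
time: 5.65
position: [0.5285, -0.0443, 0.2997]
tcp_rot: [0.003, 1.0, -0.0, 0.0]
wrist_force: [0.5, 0.5, 0.3]
opening: 1.0
grip_force: 0.0
```

{"fn": "jog_arm", "kwargs": {"deltas": [0,-1,0,0,1,0,-1,0,0,1,0,-1,0,0,1,0,-1,0,0,1,0,-1,0,0,1,0,-1,0,0,1,0,-1,0,0,1,0,-1,0,0,1,0,0,0,0,1,0,0,0,0,1]}}

```text
time: 6.65
position: [0.5276, -0.203, 0.2995]
tcp_rot: [0.004, 1.0, 0.0, -0.0]
wrist_force: [-0.5, 0.4, -0.1]
opening: 0.998
grip_force: 0.0
```

```bash
python3 - <<'E'
from h import *
grab("wrist","w3")
a=cv2.imread("pics/w2.png");b=cv2.imread("pics/w3.png")
cv2.imwrite("pics/w23.png",np.vstack([a[0:340],b[0:340]])[:, :][:600] if 0 else np.vstack([a[0:310],b[0:290]]))
E
```

```text
(no output)
```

View pics/w23.png

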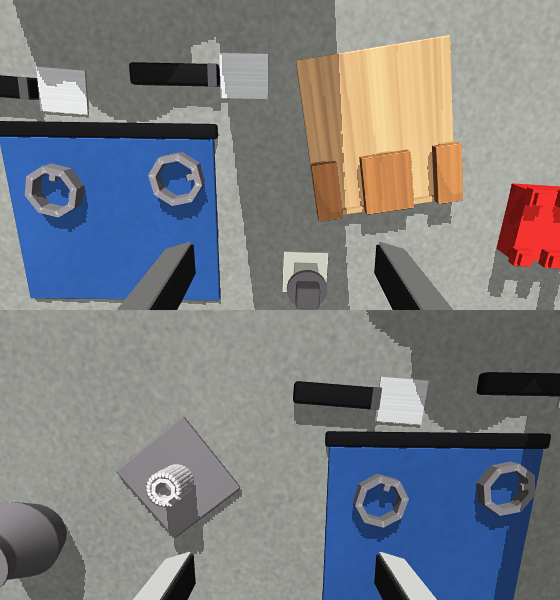

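The views show the block's two roof gaps at w2 cols ~350 and ~423, the cap at about (307,285), and the shaft top at w3 (163,180) with its base rotated about 45°. Now I'll measure hubs, scrapers, block and cap, and enlarge the shaft and hub crops.

```bash
cat > m.py <<'E'
from h import *
V={n:load(n) for n in ["w1","w2","w3"]}
def hull(mask,uv):
    n,l,st,c=cv2.connectedComponentsWithStats(mask.astype(np.uint8))
    k=l[int(uv[1]),int(uv[0])]
    if k==0:
        ys,xs=np.nonzero(mask); i=np.argmin((xs-uv[0])**2+(ys-uv[1])**2); k=l[ys[i],xs[i]]
    cs,_=cv2.findContours((l==k).astype(np.uint8),cv2.RETR_EXTERNAL,cv2.CHAIN_APPROX_NONE)
    h=cv2.convexHull(cs[0]); return h,st[k]
def cen(h): m=cv2.moments(h); return np.array([m["m10"]/m["m00"],m["m01"]/m["m00"]])
def gray(im,thr=60): 
    hs=cv2.cvtColor(im,cv2.COLOR_BGR2HSV); return (hs[...,1]<thr)&(hs[...,2]>60)
if __name__=="__main__":
    for nm,seeds in [("hubA",{"w1":(343,158),"w2":(175,158)}),("hubB",{"w1":(217,170),"w2":(53,170),"w3":(380,170)}),]:
        ob=[]
        for v,uv in seeds.items():
            im,K,T=V[v]; h,st=hull(gray(im,90),uv); c=cen(h); ob.append((K,T,c))
            P=ray(K,T,c,.017); print(nm,v,st[:5],c.round(1),P.round(4))
            best=[]
            for a in np.arange(0,360,3):
                r=np.array([[P[0]+q*np.cos(np.radians(a)),P[1]+q*np.sin(np.radians(a)),.026] for q in (15.5e-3,17e-3)])
                if all(gray(im,90)[int(round(p[1])),int(round(p[0]))] for p in [proj(K,T,x) for x in r]): best.append(int(a))
            print(" tab deg",best)
        print(nm,"tri",tri(ob).round(4))
    a=V["w3"][0][100:260,90:260];b=V["w1"][0][140:230,170:390]
    cv2.imwrite("pics/c1.png",cv2.resize(a,None,fx=3.5,fy=3.5,interpolation=cv2.INTER_CUBIC))
E
python3 m.py
```

```text
hubA w1 [ 315  152   54   54 1257] [341.2 178.7] [0.5451 0.0667 0.017 ]
 tab deg [93, 96, 99, 102, 105, 108, 111, 114, 117, 120]
hubA w2 [ 148  152   57   54 1310] [176.1 178.3] [0.5447 0.0658 0.017 ]
 tab deg [90, 93, 96, 99, 102, 105, 108, 111, 315, 318, 321, 324, 327, 330, 333, 339, 342]
hubA tri [0.5444 0.0664 0.019 ]
hubB w1 [ 190  164   54   54 1274] [216.6 190.5] [ 0.5588 -0.0859  0.017 ]
 tab deg [153, 156, 159, 162, 165, 168, 171, 174, 306]
hubB w2 [  25  164   59   53 1445] [ 52.9 189.3] [ 0.5577 -0.0869  0.017 ]
 tab deg [147, 150, 153, 156, 159, 162, 165, 168, 297, 300, 303, 306, 309, 312, 315, 318, 321, 324, 327, 330, 333, 336, 339, 342, 345, 348, 351, 354, 357]
hubB w3 [ 353  164   56   54 1290] [380.2 190.2] [ 0.5588 -0.0851  0.017 ]
 tab deg [15, 18, 27, 30, 36, 39, 60, 63, 156, 159, 162, 165, 168, 171, 174, 177, 180]
hubB tri [ 0.5579 -0.0856  0.019 ]
```

View pics/c1.png

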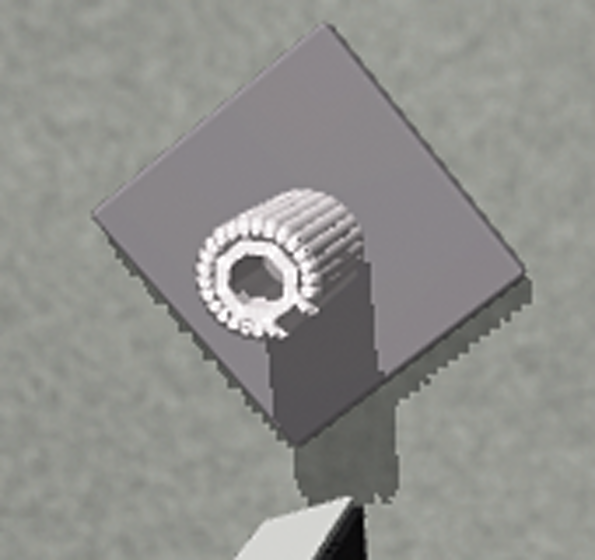

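The keyway lies at crop (292,318) from the shaft centre (258,280), so image right-down, between +x and +y. Next is a composite crop of scrapers, block and cap for corner picks.

```bash
python3 - <<'E'
from m import *
im,K,T=V["w3"]
C=np.array([(327,25),(524,270),(297,445),(93,214)])/3.5+[90,100]
P=np.array([ray(K,T,c,.010) for c in C]);print("base corners\n",P.round(4),"c",P.mean(0).round(4), np.linalg.norm(np.diff(P,axis=0),axis=1).round(4))
e=[P[2]-P[3],P[1]-P[0]];print("edge deg",[np.degrees(np.arctan2(v[1],v[0])).round(1) for v in [P[1]-P[0],P[2]-P[3],P[2]-P[1],P[3]-P[0]]])
t=ray(K,T,np.array((260,278))/3.5+[90,100],.068);k=ray(K,T,np.array((294,319))/3.5+[90,100],.068);print("top",t.round(4),"keydeg",np.degrees(np.arctan2(k[1]-t[1],k[0]-t[0])))
canvas=np.zeros((600,800,3),np.uint8)
a=cv2.resize(V["w1"][0][45:120,110:450],None,fx=2.3,fy=2.3,interpolation=cv2.INTER_CUBIC)
b=cv2.resize(V["w2"][0][25:230,290:470],None,fx=2,fy=2,interpolation=cv2.INTER_CUBIC)
c=cv2.resize(V["w2"][0][240:320,270:340],None,fx=5,fy=5,interpolation=cv2.INTER_CUBIC)
canvas[:a.shape[0],:a.shape[1]]=a;canvas[180:180+b.shape[0],:b.shape[1]]=b;canvas[180:180+c.shape[0],400:400+c.shape[1]]=c
cv2.imwrite("pics/c2.png",canvas)
E
```

```text
base corners
 [[ 0.4583 -0.3207  0.01  ]
 [ 0.5426 -0.2581  0.01  ]
 [ 0.6075 -0.3441  0.01  ]
 [ 0.5216 -0.4077  0.01  ]] c [ 0.5325 -0.3327  0.01  ] [0.105  0.1078 0.1069]
edge deg [np.float64(36.6), np.float64(36.5), np.float64(-53.0), np.float64(-54.0)]
top [ 0.5322 -0.3325  0.068 ] keydeg 35.39261411368457
```

View pics/c2.png

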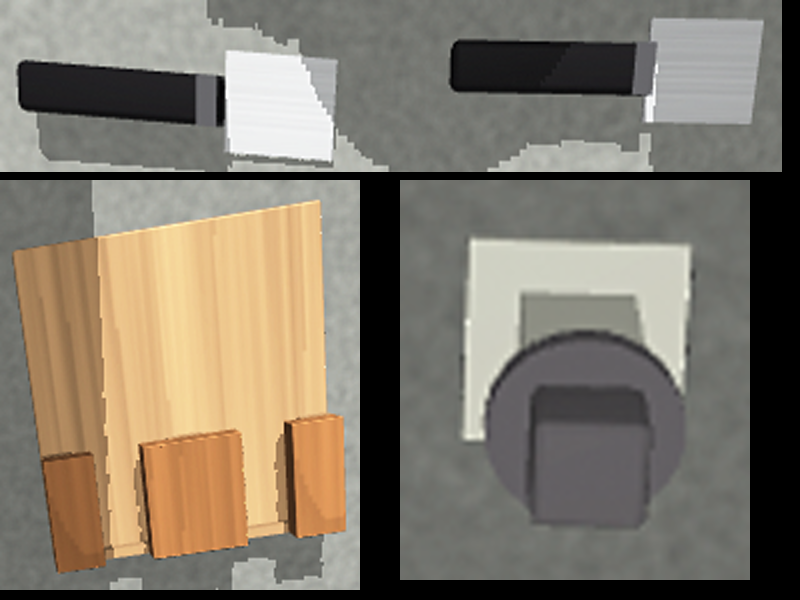

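```bash
python3 - <<'E'
from m import *
ang=lambda v:np.degrees(np.arctan2(v[1],v[0])).round(1)
im,K,T=V["w1"]; f=lambda c,z:ray(K,T,np.array(c)/2.3+[110,45],z)
for n,b,he in [("SB",[(226,52),(337,60),(331,161),(227,152)],[(19,63),(21,107)]),("SA",[(653,18),(763,21),(751,125),(648,122)],[(452,42),(452,90)])]:
    B=np.array([f(c,.003) for c in b]);H=np.array([f(c,.02) for c in he]).mean(0)
    tip=(B[1]+B[2])/2;root=(B[0]+B[3])/2
    print(n,"tip",tip.round(4),"root",root.round(4),"hend",H.round(4),"yaw",ang(root-H),ang(tip-root),"len",np.linalg.norm((tip-root)[:2]).round(4),np.linalg.norm((root-H)[:2]).round(4))
im,K,T=V["w2"]; f=lambda c,z:ray(K,T,np.array([c[0],c[1]-180])/2+[290,25],z)
a=f((13,252),.008);b=f((320,200),.008);m=(a+b)/2;yw=ang(a-b)+0
d=(b-a)[:2]/np.linalg.norm((b-a)[:2]);ex=np.array([d[1],-d[0]])  # y block = +y
print("block front",a.round(4),b.round(4),np.linalg.norm(b-a).round(4))
ex=np.array([d[1],-d[0]]);print("x axis deg",ang(ex),"O",(m[:2]+.12*ex).round(4))
for q in [(43,460),(95,452),(141,443),(240,430),(286,421),(342,415)]: 
    P=f(q,.029);r=P[:2]-m[:2];print(q,P.round(4),"block xy",(r@ex-.12).round(4),(r@d).round(4))
f=lambda c,z:ray(K,T,np.array([c[0]-400,c[1]-180])/5+[270,240],z)
G=np.array([f(c,.073) for c in [(532,425),(650,425),(645,527),(530,524)]]);print("grip",G.mean(0).round(4),ang(G[1]-G[0]),ang(G[2]-G[3]),np.linalg.norm(G[1]-G[0]).round(4),np.linalg.norm(G[2]-G[1]).round(4))
L=np.array([f(c,.051) for c in [(530,385),(648,388)]]);print("grip low edge",L.round(4))
F=np.array([f(c,.051) for c in [(486,420),(685,420)]]);print("flange",F.mean(0).round(4),np.linalg.norm(F[1]-F[0]).round(4), f((585,332),.051).round(4))
S=np.array([f(c,.004) for c in [(470,240),(691,243)]]);print("stand edge",S.round(4),ang(S[1]-S[0]))
E
```

```text
SB tip [ 0.4447 -0.0362  0.003 ] root [ 0.4401 -0.0911  0.003 ] hend [ 0.4314 -0.1884  0.02  ] yaw 84.9 85.2 len 0.055 0.0977
SA tip [0.428  0.1787 0.003 ] root [0.4262 0.1246 0.003 ] hend [0.4241 0.0231 0.02  ] yaw 88.8 88.1 len 0.0541 0.1015
block front [0.4106 0.2122 0.008 ] [0.3842 0.3841 0.008 ] 0.1739
x axis deg 8.7 O [0.516  0.3164]
(43, 460) [0.5268 0.2297 0.029 ] block xy -0.0025 -0.0874
(95, 452) [0.5223 0.26   0.029 ] block xy -0.0024 -0.0567
(141, 443) [0.5171 0.2867 0.029 ] block xy -0.0034 -0.0296
(240, 430) [0.5098 0.3437 0.029 ] block xy -0.002 0.0279
(286, 421) [0.5047 0.3699 0.029 ] block xy -0.003 0.0545
(342, 415) [0.5014 0.4018 0.029 ] block xy -0.0014 0.0866
grip [0.678  0.2247 0.073 ] 89.7 88.0 0.0275 0.0269
grip low edge [[0.666  0.2114 0.051 ]
 [0.6669 0.2402 0.051 ]]
flange [0.6756 0.225  0.051 ] 0.0489 [0.6518 0.2246 0.051 ]
stand edge [[0.648  0.1967 0.004 ]
 [0.6491 0.2555 0.004 ]] 88.9
```

Everything agrees well with the stated sizes. Hub B first: pads on the flats at closing angle 73°, so the final closing angle is 73−126.6 = −53.6°.

```bash
python3 - <<'E'
from h import *
go([.5582,-.0857,.025],np.radians(73)); print(state()["position"])
E
```

```text
turn units 1.94 | shift units old axes [-1.48  5.85 13.73] | after turn [ 0.26  6.03 13.73]
[ 0.52779628 -0.20255657  0.29954598]
```

{"fn": "jog_arm", "kwargs": {"deltas": [0,0,1,0.97,1,0,0,1,0.97,1,0.04,1,1,0,1,0.04,1,1,0,1,0.04,1,1,0,1,0.04,1,1,0,1,0.04,1,1,0,1,0.06,1.0,1,0,1,0,0.03,1,0,1,0,0,1,0,1,0,0,1,0,1,0,0,0,0,1]}}

```text
time: 7.9
position: [0.5571, -0.0849, 0.0774]
tcp_rot: [0.147, 0.989, 0.0, -0.002]
wrist_force: [-0.6, -0.6, 0.5]
opening: 0.997
grip_force: 0.0
```

```bash
python3 - <<'E'
from h import *
go([.5582,-.0857,.025],np.radians(73)); s,M,ph=pose();print(s["position"],np.degrees(ph))
grab("wrist","w4")
E
```

```text
turn units 0.01 | shift units old axes [-0.08 -0.02  2.62] | after turn [-0.08 -0.02  2.62]
[ 0.55706102 -0.08490131  0.07740522] 73.04570846600643
```

View pics/w4.png

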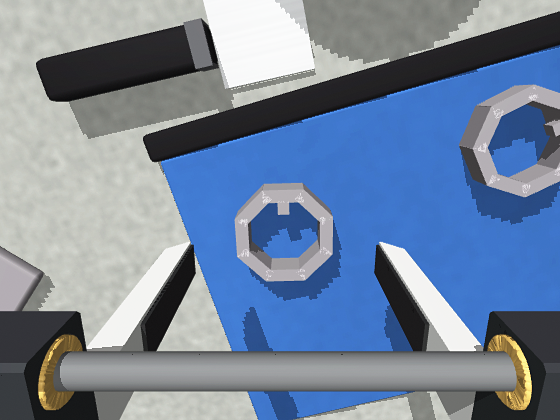

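The hub is square to the jaws, centred at (284,232), with its tab along tool +x. Lower and grip.

{"fn": "jog_arm", "kwargs": {"deltas": [-0.08,0,1,0,1,0,0,1,0,1,0,0,0.62,0,1,0,0,0,0,1,0,0,0,0,-1,0,0,0,0,-1,0,0,0,0,-1,0,0,0,0,-1,0,0,0,0,-1,0,0,0,0,-1,0,0,0,0,-1,0,0,0,0,-1]}}

```text
time: 9.15
position: [0.56, -0.0865, 0.0274]
tcp_rot: [0.148, 0.989, -0.0, 0.0]
wrist_force: [-1.4, 0.3, 5.8]
opening: 0.638
grip_force: 29.9
```

```bash
python3 - <<'E'
from h import *
s=state();print(s["position"],s["opening"],s["grip_force"]); go([.532,-.3326,.115],np.radians(-53.6))
E
```

```text
[ 0.56004298 -0.08647727  0.02740348] 0.6378421242837398 29.885309636592865
turn units 14.73 | shift units old axes [ -2.26 -12.18  -4.38] | after turn [-8.43  9.07 -4.38]
```

{"fn": "jog_arm", "kwargs": {"deltas": [0,0,-0.5,0,-1,0,0,-1,0,-1,0,0,-1,0.982,-1,0,0,-1,0.982,-1,0,0,-1,0.982,-1,0,0,0,0.982,-1,0,0,0,0.982,-1,0,0,0,0.982,-1,0,0,0,0.982,-1,0,0,0,0.982,-1,0,0,0,0.982,-1,0,0,0,0.982,-1]}}

```text
time: 10.35
position: [0.5598, -0.0864, 0.1175]
tcp_rot: [0.776, 0.631, -0.0, 0.0]
wrist_force: [-0.5, -0.3, -0.7]
opening: 0.635
grip_force: 29.9
```

{"fn": "jog_arm", "kwargs": {"deltas": [0,0,0,0.982,-1,0,0,0,0.982,-1,0,0,0,0.982,-1,0,0,0,0.982,-1,0,0,0,0.982,-1,-0.8,0.9,0,0,-1,-0.85,0.9,0,0,-1,-0.85,0.9,0,0,-1,-0.85,0.9,0,0,-1,-0.85,0.9,0,0,-1,-0.85,0.9,0,0,-1,-0.85,0.9,0,0,-1]}}

```text
time: 11.55
position: [0.5394, -0.2589, 0.1175]
tcp_rot: [0.95, 0.312, 0.0, 0.0]
wrist_force: [0.5, -0.3, -1.2]
opening: 0.635
grip_force: 29.9
```

{"fn": "jog_arm", "kwargs": {"deltas": [-0.85,0.9,0,0,-1,-0.85,0.9,0,0,-1,-0.83,0.97,0,0,-1,0,0,0,0,-1,0,0,0,0,-1]}}

```text
time: 12.05
position: [0.5317, -0.3324, 0.1171]
tcp_rot: [0.95, 0.312, -0.0, -0.0]
wrist_force: [-0.0, 0.6, -1.0]
opening: 0.639
grip_force: 29.9
```

```bash
python3 - <<'E'
from h import *
s,M,p=pose();print(s["time"],s["position"],np.degrees(p),s["opening"],s["grip_force"],s["wrist_force"]); go([.532,-.3326,.115],np.radians(-53.6))
grab("wrist","w5")
E
```

```text
12.05 [ 0.53165341 -0.33240083  0.11712004] -53.64230329485652 0.6392337412642937 29.865558743476868 [-0.02151877  0.55095811 -1.0174511 ]
turn units -0.0 | shift units old axes [0.01 0.02 0.11] | after turn [0.01 0.02 0.11]
```

View pics/w5.png

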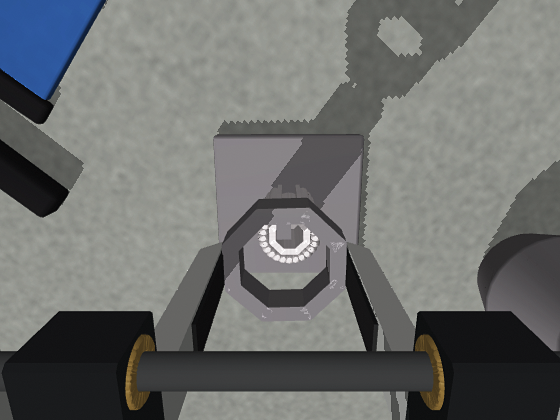

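```bash
python3 - <<'E'
from h import *
im,K,T=load("w5");s,M,p=pose();c=s["position"]
for uv in [(286,198),(286,320),(223,250),(348,250)]:
    P=ray(K,T,uv,.1157); print(uv,(M.T@(P-c)).round(4))
S=np.array([.532,-.3326,.068]);print(proj(K,T,S))
E
```

```text
(286, 198) [0.0363 0.0007 0.0014]
(286, 320) [-0.0278  0.0006  0.0014]
(223, 250) [ 0.0106 -0.0295  0.0015]
(348, 250) [0.0105 0.0303 0.0014]
[285.76406375 235.42989174]
```

The hub sits about 2.5 mm toward tool +x, so I'll compensate and lower in small steps.

{"fn": "jog_arm", "kwargs": {"deltas": [-0.1,0,0.5,0,-1,0,0,0.5,0,-1,0,0,0.5,0,-1,0,0,0.5,0,-1,0,0,0.2,0,-1,0,0,0.2,0,-1,0,0,0,0,-1]}}

```text
time: 12.8
position: [0.5309, -0.3344, 0.0682]
tcp_rot: [0.95, 0.312, 0.001, 0.001]
wrist_force: [7.4, -8.8, -6.6]
opening: 0.636
grip_force: 29.9
```

{"fn": "jog_arm", "kwargs": {"deltas": [0,0.06,0.1,0,-1,0,0,0.3,0,-1,0,0,0.3,0,-1,0,0,0.3,0,-1,0,0,0.3,0,-1,0,0,0,0,-1]}}

```text
time: 13.4
position: [0.5309, -0.3347, 0.042]
tcp_rot: [0.95, 0.312, -0.0, -0.0]
wrist_force: [3.8, -4.5, -2.2]
opening: 0.634
grip_force: 29.9
```

{"fn": "jog_arm", "kwargs": {"deltas": [0,0.03,0.2,0,-1,0,0,0.2,0,-1,0,0,0.2,0,-1,0,0,0.1,0,-1,0,0,0,0,-1]}}

```text
time: 13.9
position: [0.5312, -0.335, 0.029]
tcp_rot: [0.95, 0.312, -0.0, -0.0]
wrist_force: [-1.2, -0.2, 2.5]
opening: 0.635
grip_force: 30.0
```

{"fn": "jog_arm", "kwargs": {"deltas": [0,0,0,0,1,0,0,0,0,1,0,0,0,0,1,0,0,-1,0,1,0,0,-1,0,1,0,0,-1,-0.97,1,0,0,-1,-1,1,0,0,-0.3,-1,1,0,0,0,-1,1,0,0,0,-1,1,0,0,0,-1,1,0,0,0,-1,1]}}

```text
time: 15.1
position: [0.5312, -0.3351, 0.115]
tcp_rot: [0.665, 0.747, 0.0, -0.0]
wrist_force: [0.2, -0.3, 0.6]
opening: 0.999
grip_force: 0.0
```

{"fn": "jog_arm", "kwargs": {"deltas": [0,0,0,-0.9,1,0.9,0.2,0,0,1,0.965,0.275,0,0,1,0.965,0.275,0,0,1,0.965,0.275,0,0,1,0.965,0.275,0,0,1,0.965,0.275,0,0,1,0.965,0.275,0,0,1,0.965,0.275,0,0,1,0.965,0.275,0,0,1,0.965,0.275,0,0,1,0.965,0.275,0,0,1]}}

```text
time: 16.3
position: [0.5372, -0.1146, 0.1151]
tcp_rot: [0.615, 0.788, 0.0, 0.0]
wrist_force: [0.4, -0.6, -0.0]
opening: 0.998
grip_force: 0.0
```

{"fn": "jog_arm", "kwargs": {"deltas": [0.965,0.275,0,0,1,0.965,0.275,0,0,1,0.965,0.275,0,0,1,0.965,0.275,0,0,1,0.965,0.275,0,0,1,0.965,0.275,0,0,1,0.965,0.275,0,0,1,0.965,0.275,0,0,1,0.965,0.275,0,0,1,0,0,0,0,1,0,0,0,0,1]}}

```text
time: 17.4
position: [0.543, 0.0647, 0.1151]
tcp_rot: [0.615, 0.789, -0.0, 0.0]
wrist_force: [1.2, -0.3, -0.2]
opening: 0.997
grip_force: 0.0
```

```bash
python3 - <<'E'
from m import *
s,M,p=pose();print(s["time"],s["position"],np.degrees(p),s["opening"],s["grip_force"]); go([.5446,.0664,.025],np.radians(14))
im,K,T=grab("wrist","w6")
uv=proj(K,T,[.5446,.0664,.026]);h,st=hull(gray(im,90),uv);c=cen(h);P=ray(K,T,c,.017);print(uv,c,st,P)
# tab as gray run
cv2.imwrite("pics/c6.png",im[100:340,150:420])
E
```

```text
17.4 [0.54301716 0.0646856  0.11506374] 14.09950361038625 0.9973485699915587 0.0
turn units 0.01 | shift units old axes [0.06 0.1  4.5 ] | after turn [0.06 0.1  4.5 ]
[287.01754813 213.90578354] [287.49182743 210.36517379] [ 245  167   86   87 3627] [0.5450312  0.06635653 0.017     ]
```

View pics/c6.png

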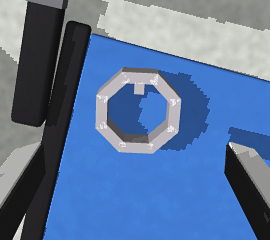

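Hub A is nearly square with its tab up; the left jaw passes over the grip bar, so I keep TCP z at 0.028.

{"fn": "jog_arm", "kwargs": {"deltas": [0.08,0.1,1,0,1,0,0,1,0,1,0,0,1,0,1,0,0,1,0,1,0,0,0.35,0,1,0,0,0,0,-1,0,0,0,0,-1,0,0,0,0,-1,0,0,0,0,-1,0,0,0,0,-1,0,0,0,0,-1,0,0,0,0,-1]}}

```text
time: 18.65
position: [0.5451, 0.0664, 0.0287]
tcp_rot: [0.615, 0.788, 0.0, 0.0]
wrist_force: [-1.2, -0.5, 5.2]
opening: 0.637
grip_force: 29.7
```

```bash
python3 - <<'E'
from m import *
s,M,p=pose();print(s["time"],s["position"],np.degrees(p),s["opening"],s["grip_force"],s["wrist_force"])
go([.5312,-.335,.128],np.radians(-53.6))
E
```

```text
18.65 [0.54508572 0.06643211 0.02865416] 14.042446182118615 0.636893553909236 29.73775327205658 [-1.20499881 -0.54366592  5.1923776 ]
turn units 7.87 | shift units old axes [-19.3   -5.54  -4.97] | after turn [-12.47  15.75  -4.95]
```

{"fn": "jog_arm", "kwargs": {"deltas": [0,0,-1,0,-1,0,0,-1,0,-1,0,0,-1,0.984,-1,0,0,-1,0.984,-1,0,0,-1,0.984,-1,0,0,0,0.984,-1,0,0,0,0.984,-1,0,0,0,0.984,-1,0,0,0,0.984,-1,0,0,0,0.984,-1,-0.78,0.985,0,0,-1,-0.78,0.985,0,0,-1]}}

```text
time: 19.85
position: [0.5429, 0.016, 0.128]
tcp_rot: [0.95, 0.313, -0.0, -0.0]
wrist_force: [-0.1, -0.7, -1.2]
opening: 0.636
grip_force: 29.7
```

{"fn": "jog_arm", "kwargs": {"deltas": [-0.78,0.985,0,0,-1,-0.78,0.985,0,0,-1,-0.78,0.985,0,0,-1,-0.78,0.985,0,0,-1,-0.78,0.985,0,0,-1,-0.78,0.985,0,0,-1,-0.78,0.985,0,0,-1,-0.78,0.985,0,0,-1,-0.78,0.985,0,0,-1,-0.78,0.985,0,0,-1,-0.78,0.985,0,0,-1,-0.78,0.985,0,0,-1]}}

```text
time: 21.05
position: [0.5324, -0.2861, 0.128]
tcp_rot: [0.95, 0.312, -0.0, -0.0]
wrist_force: [1.0, 0.0, -0.1]
opening: 0.636
grip_force: 29.7
```

{"fn": "jog_arm", "kwargs": {"deltas": [-0.78,0.985,0,0,-1,-0.77,0.97,0,0,-1,0,0,0,0,-1,0,0,0,0,-1]}}

```text
time: 21.45
position: [0.5306, -0.3349, 0.1277]
tcp_rot: [0.95, 0.312, -0.0, -0.0]
wrist_force: [-0.7, -0.6, -0.5]
opening: 0.636
grip_force: 29.7
```

```bash
python3 - <<'E'
from h import *
s,M,p=pose();print(s["time"],s["position"],np.degrees(p),s["opening"],s["grip_force"],s["wrist_force"]); go([.5312,-.335,.128],np.radians(-53.6))
im,K,T=grab("wrist","w7")
cv2.imwrite("pics/c7.png",cv2.resize(im[170:350,190:380],None,fx=3,fy=3))
print(K.tolist(),proj(K,T,[.532,-.3326,.068]))
E
```

```text
21.45 [ 0.53060518 -0.33489251  0.12773038] -53.65300256161603 0.6362066612361092 29.74009931087494 [-0.71307806 -0.61753906 -0.52129414]
turn units -0.01 | shift units old axes [ 0.02  0.02 -0.01] | after turn [ 0.02  0.02 -0.01]
[[374.2994124940211, 0.0, 284.45321866485364], [0.0, 374.2994124940211, 204.41394428975428], [0.0, 0.0, 1.0]] [283.58047866 226.01345585]
```

View pics/c7.png

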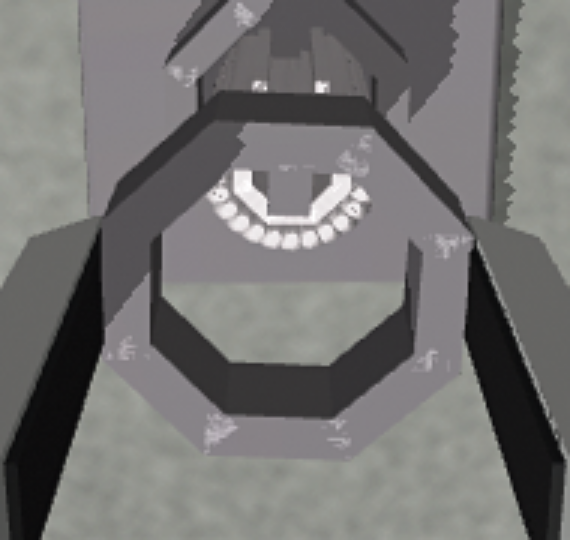

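```bash
python3 - <<'E'
from h import *
im,K,T=load("w7");s,M,p=pose();c=s["position"]
for uv in [(285,210.7),(285,322.7)]: print((M.T@(ray(K,T,uv,.125)-c)).round(4))
# shaft: bore white ring front and side, visible flutes' lowest row 170+248/3 => -20 mm point at z=.065
P=ray(K,T,(287,170+248/3),.065);print("front flute",(M.T@(P-c)).round(4), "side flutes", [(M.T@(ray(K,T,(190+u/3,170+195/3),.066)-c)).round(4) for u in (211,370)])
E
```

```text
[0.0298 0.0002 0.0029]
[-0.0302  0.0001  0.0029]
front flute [-0.0176  0.0015  0.0629] side flutes [array([-0.0048, -0.0156,  0.0619]), array([-0.0048,  0.0185,  0.0618])]
```

Hub A is centred in the jaws; the shaft is +2.2 mm in x and +1.5 mm in y from it. Shift and lower.

{"fn": "jog_arm", "kwargs": {"deltas": [0.1,0.07,0.5,0,-1,0,0,0.5,0,-1,0,0,0.5,0,-1,0,0,0.5,0,-1,0,0,0.3,0,-1,0,0,0.3,0,-1,0,0,0,0,-1]}}

```text
time: 22.2
position: [0.533, -0.3348, 0.0752]
tcp_rot: [0.95, 0.312, -0.0, -0.0]
wrist_force: [-0.5, -0.3, -0.1]
opening: 0.635
grip_force: 29.7
```

{"fn": "jog_arm", "kwargs": {"deltas": [0,0,0.3,0,-1,0,0,0.3,0,-1,0,0,0.3,0,-1,0,0,0.3,0,-1,0,0,0.15,0,-1,0,0,0,0,-1,0,0,0,0,-1]}}

```text
time: 22.9
position: [0.5333, -0.335, 0.049]
tcp_rot: [0.95, 0.312, 0.0, 0.0]
wrist_force: [-0.1, 0.1, -0.7]
opening: 0.637
grip_force: 29.7
```

{"fn": "jog_arm", "kwargs": {"deltas": [0,0,0,0,1,0,0,0,0,1,0,0,0,0,1,0,0,-1,0,1,0,0,-1,0,1,0,0,-1,-1,1,0,0,-1,-1,1,0,0,-1,-1,1,0,0,-1,-1,1,0,0,0,-1,1,0,0,0,-1,1,0,0,0,-0.24,1]}}

```text
time: 24.1
position: [0.5332, -0.335, 0.1692]
tcp_rot: [0.705, 0.709, 0.0, 0.0]
wrist_force: [0.9, 0.4, 0.5]
opening: 1.0
grip_force: 0.0
```

```bash
python3 - <<'E'
from h import *
im,K,T=grab("wrist","w8"); s,M,p=pose();print(s["time"],s["position"],np.degrees(p)); go([.678,.2255,.169],0)
c=proj(K,T,[.533,-.335,.05]).astype(int);print(c)
cv2.imwrite("pics/c8.png",cv2.resize(im[c[1]-70:c[1]+70,c[0]-90:c[0]+90],None,fx=3,fy=3))
E
```

```text
24.15 [ 0.5332053  -0.33499616  0.16913466] 0.27141251103420855
turn units 0.03 | shift units old axes [27.99  7.37  0.  ] | after turn [28.02  7.24  0.  ]
[284 203]
```

View pics/c8.png

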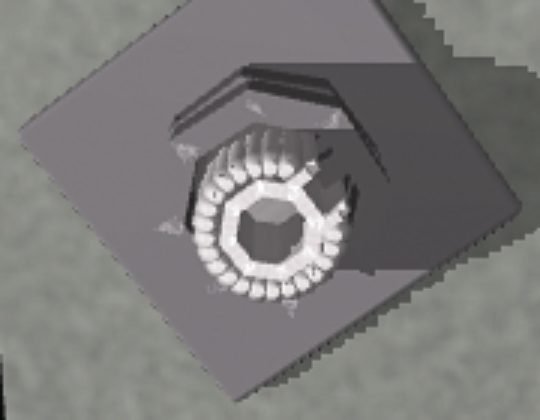

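Both hubs are stacked on the shaft, with the bore centre at crop (270,227). On to the cap.

```bash
python3 - <<'E'
from h import *
im,K,T=load("w8");print("shaft top",ray(K,T,(194+270/3,133+227/3),.068).round(4))
E
```

```text
shaft top [ 0.5329 -0.3335  0.068 ]
```

{"fn": "jog_arm", "kwargs": {"deltas": [1,0.25,0,0.03,1,1,0.26,0,0,1,1,0.26,0,0,1,1,0.26,0,0,1,1,0.26,0,0,1,1,0.26,0,0,1,1,0.26,0,0,1,1,0.26,0,0,1,1,0.26,0,0,1,1,0.26,0,0,1,1,0.26,0,0,1,1,0.26,0,0,1]}}

```text
time: 25.35
position: [0.5965, -0.0944, 0.1691]
tcp_rot: [0.709, 0.705, 0.0, 0.0]
wrist_force: [0.2, -0.3, -0.1]
opening: 1.001
grip_force: 0.0
```

{"fn": "jog_arm", "kwargs": {"deltas": [1,0.26,0,0,1,1,0.26,0,0,1,1,0.26,0,0,1,1,0.26,0,0,1,1,0.26,0,0,1,1,0.26,0,0,1,1,0.26,0,0,1,1,0.26,0,0,1,1,0.26,0,0,1,0.5,0.26,0,0,1,0,0,0,0,1,0,0,0,0,1]}}

```text
time: 26.55
position: [0.6491, 0.094, 0.1688]
tcp_rot: [0.709, 0.705, -0.0, -0.0]
wrist_force: [-0.4, 0.4, 0.6]
opening: 0.998
grip_force: 0.0
```

```bash
python3 - <<'E'
from h import *
im,K,T=grab("wrist","w9a"); s,M,p=pose();print(s["time"],s["position"],np.degrees(p))
E
```

```text
26.6 [0.64910945 0.09369787 0.16894738] -0.29801448531020924
```

{"fn": "jog_arm", "kwargs": {"deltas": [1,0.26,0,0,1,1,0.26,0,0,1,1,0.26,0,0,1,1,0.26,0,0,1,1,0.26,0,0,1,1,0.26,0,0,1,0,0,0,0,1,0,0,0,0,1]}}

```text
time: 27.4
position: [0.6808, 0.2145, 0.1688]
tcp_rot: [0.709, 0.706, -0.0, -0.0]
wrist_force: [0.5, -0.8, 0.3]
opening: 1.005
grip_force: 0.0
```

```bash
python3 - <<'E'
from h import *
im,K,T=grab("wrist","w9b"); s,M,p=pose();print(s["time"],s["position"],np.degrees(p))
a,Ka,Ta=load("w9a")
ca=proj(Ka,Ta,[.678,.2255,.06]).astype(int);cb=proj(K,T,[.678,.2255,.06]).astype(int);print(ca,cb)
crop=lambda i,c:cv2.resize(i[max(c[1]-60,0):max(c[1]-60,0)+130,max(c[0]-60,0):max(c[0]-60,0)+130],None,fx=3,fy=3)
cv2.imwrite("pics/c9.png",np.hstack([crop(a,ca),crop(im,cb)]))
E
```

```text
27.45 [0.6808411  0.21396435 0.16891905] -0.26908796165197046
[326  17] [280 193]
```

View pics/c9.png

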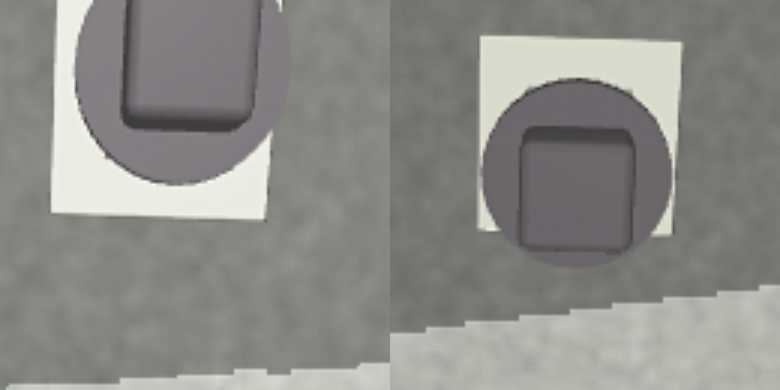

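```bash
python3 - <<'E'
from h import *
_,Ka,Ta=load("w9a");_,Kb,Tb=load("w9b")
print("grip",ray(Kb,Tb,(282.3,197.7),.073).round(4),"flange",ray(Kb,Tb,(282.3,190.7),.051).round(4))
print("tri flange -y point",tri([(Ka,Ta,(326.2,61.3)),(Kb,Tb,(282.3,222))]).round(4))
G=[ray(Kb,Tb,(220+(x-390)/3,133+y/3),.073) for x,y in [(521,145),(521,240),(634,145),(633,240)]];print(np.round(G,4))
go([.6785,.2255,.068])
E
```

```text
grip [0.6793 0.2259 0.073 ] flange [0.6792 0.2256 0.051 ]
tri flange -y point [0.6792 0.1993 0.0493]
[[0.6661 0.238  0.073 ]
 [0.6657 0.2144 0.073 ]
 [0.6929 0.2379 0.073 ]
 [0.6929 0.2143 0.073 ]]
turn units 0.0 | shift units old axes [ 0.58 -0.12  5.05] | after turn [ 0.58 -0.12  5.05]
```

{"fn": "jog_arm", "kwargs": {"deltas": [0.58,-0.08,0,0,1,0,0,1,0,1,0,0,1,0,1,0,0,1,0,1,0,0,1,0,1,0,0,0.5,0,1,0,0,0.4,0,1,0,0,0,0,0.4,0,0,0,0,0.4,0,0,0,0,0.4]}}

```text
time: 28.45
position: [0.6798, 0.2261, 0.0722]
tcp_rot: [0.709, 0.706, 0.001, 0.0]
wrist_force: [-0.3, -0.0, 0.3]
opening: 0.783
grip_force: 0.0
```

{"fn": "jog_arm", "kwargs": {"deltas": [0,0,0,0,0,0,0,0,0,-0.3,0,0,0,0,-0.6,0,0,0,0,-1,0,0,0,0,-1,0,0,0,0,-1,0,0,0,0,-1,0,0,0,0,-1]}}

```text
time: 29.25
position: [0.6793, 0.226, 0.071]
tcp_rot: [0.709, 0.706, -0.0, -0.0]
wrist_force: [-0.0, -0.4, 0.2]
opening: 0.292
grip_force: 29.8
```

{"fn": "jog_arm", "kwargs": {"deltas": [0,0,-0.2,0,-1,0,0,-0.3,0,-1,0,0,-0.3,0,-1,0,0,-0.4,0,-1,0,0,-0.4,0,-1,0,0,-0.5,0,-1,0,0,-0.5,0,-1,0,0,-0.5,0,-1,0,0,-0.5,0,-1,0,0,-0.5,0,-1,0,0,0,0,-1]}}

```text
time: 30.35
position: [0.6799, 0.2262, 0.155]
tcp_rot: [0.709, 0.706, 0.001, 0.001]
wrist_force: [0.6, 0.7, -0.7]
opening: 0.296
grip_force: 29.8
```

```bash
python3 - <<'E'
from h import *
s,M,p=pose();print(s["time"],s["position"],s["opening"],s["grip_force"],s["wrist_force"]); go([.533,-.3338,.155],0)
im,K,T=grab("wrist","w10")
im2,_,_=grab("side","s10")
cv2.imwrite("pics/c10.png",np.hstack([im[60:360,120:440],cv2.resize(im2[230:330,180:340],None,fx=3,fy=3)]))
E
```

```text
30.35 [0.67991038 0.22615977 0.15504006] 0.29584646207240517 29.83857750892639 [ 0.62346165  0.65135501 -0.66312123]
turn units -0.03 | shift units old axes [-28.03  -7.22  -0.04] | after turn [-28.    -7.35  -0.04]
```

View pics/c10.png

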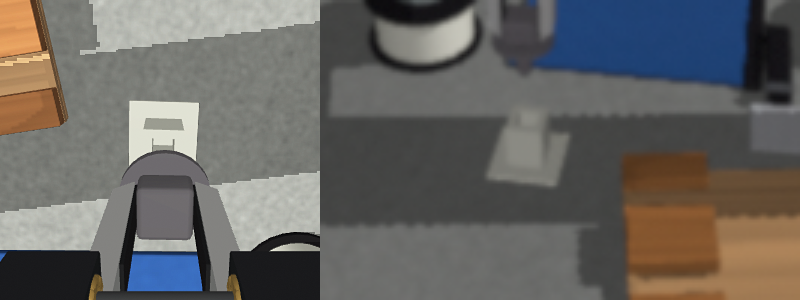

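The stand is upright in place and the cap is held level. That was my last picture, so from here I measure by masks and numbers.

```bash
python3 - <<'E'
from h import *
im,K,T=load("w10");s,M,p=pose();c=s["position"]
for uv in [(257,238),(312,238),(284.5,300),(284.5,237),(284.5,269)]: print((M.T@(ray(K,T,uv,c[2]+.002)-c)).round(4))
for r in range(225,310,3): print(r,im[r,284].tolist(),end=' ')
E
```

```text
[ 0.018  -0.0123 -0.002 ]
[ 0.018   0.0135 -0.002 ]
[-0.0147  0.0006 -0.002 ]
[ 0.0185  0.0006 -0.002 ]
[ 0.002   0.0006 -0.002 ]
225 [110, 106, 110] 228 [111, 107, 110] 231 [110, 106, 110] 234 [111, 106, 110] 237 [71, 70, 72] 240 [73, 70, 72] 243 [74, 72, 74] 246 [76, 73, 76] 249 [98, 94, 98] 252 [107, 105, 108] 255 [111, 109, 112] 258 [110, 108, 111] 261 [110, 108, 111] 264 [111, 108, 110] 267 [110, 107, 110] 270 [110, 106, 109] 273 [110, 106, 110] 276 [110, 106, 110] 279 [110, 106, 110] 282 [110, 106, 110] 285 [111, 106, 110] 288 [109, 106, 110] 291 [109, 107, 111] 294 [108, 106, 110] 297 [104, 100, 104] 300 [182, 188, 186] 303 [171, 179, 174] 306 [170, 179, 176] 309 [172, 177, 176]
```

{"fn": "jog_arm", "kwargs": {"deltas": [-1,-0.25,0,0,-1,-1,-0.25,0,0,-1,-1,-0.26,0,0,-1,-1,-0.26,0,0,-1,-1,-0.26,0,0,-1,-1,-0.26,0,0,-1,-1,-0.26,0,0,-1,-1,-0.26,0,0,-1,-1,-0.26,0,0,-1,-1,-0.26,0,0,-1,-1,-0.26,0,0,-1,-1,-0.26,0,0,-1]}}

```text
time: 31.65
position: [0.6158, -0.0148, 0.1526]
tcp_rot: [0.709, 0.706, -0.0, -0.0]
wrist_force: [0.0, -0.9, 0.0]
opening: 0.293
grip_force: 29.8
```

{"fn": "jog_arm", "kwargs": {"deltas": [-1,-0.26,0,0,-1,-1,-0.26,0,0,-1,-1,-0.26,0,0,-1,-1,-0.26,0,0,-1,-1,-0.26,0,0,-1,-1,-0.26,0,0,-1,-1,-0.26,0,0,-1,-1,-0.26,0,0,-1,-1,-0.26,0,0,-1,-1,-0.26,0,0,-1,-1,-0.26,0,0,-1,-1,-0.26,0,0,-1]}}

```text
time: 32.85
position: [0.5522, -0.2544, 0.1527]
tcp_rot: [0.709, 0.706, -0.0, -0.0]
wrist_force: [-0.2, -0.4, -0.1]
opening: 0.297
grip_force: 29.8
```

{"fn": "jog_arm", "kwargs": {"deltas": [-1,-0.26,0,0,-1,-1,-0.26,0,0,-1,-1,-0.26,0,0,-1,-0.8,-0.2,0,0,-1,-0.2,0,0,0,-1,0,0,0,0,-1,0,0,0,0,-1]}}

```text
time: 33.55
position: [0.5332, -0.3327, 0.1529]
tcp_rot: [0.708, 0.706, 0.0, -0.0]
wrist_force: [-0.3, -0.1, -0.2]
opening: 0.293
grip_force: 29.8
```

```bash
python3 - <<'E'
from h import *
s,M,p=pose();print(s["time"],s["position"],s["opening"],s["grip_force"],s["wrist_force"]); go([.533,-.3338,.155],0)
E
```

```text
33.55 [ 0.53317083 -0.33267577  0.1529408 ] 0.29308109561601015 29.838566780090332 [-0.28371587 -0.06167743 -0.19453016]
turn units -0.03 | shift units old axes [-0.06 -0.01 -0.1 ] | after turn [-0.06 -0.01 -0.1 ]
```

{"fn": "jog_arm", "kwargs": {"deltas": [-0.05,-0.03,0,0,-1,0,0,0.4,0,-1,0,0,0.4,0,-1,0,0,0.3,0,-1,0,0,0.2,0,-1,0,0,0.2,0,-1,0,0,0.2,0,-1,0,0,0,0,-1]}}

```text
time: 34.35
position: [0.5322, -0.3342, 0.1185]
tcp_rot: [0.709, 0.706, -0.0, -0.0]
wrist_force: [-0.6, 0.2, -0.5]
opening: 0.295
grip_force: 29.8
```

{"fn": "jog_arm", "kwargs": {"deltas": [0,0,0.3,0,-1,0,0,0.3,0,-1,0,0,0.3,0,-1,0,0,0.2,0,-1,0,0,0.1,0,-1,0,0,0,0,-1,0,0,0,0,-1]}}

```text
time: 35.05
position: [0.5324, -0.3344, 0.0952]
tcp_rot: [0.709, 0.706, 0.0, 0.0]
wrist_force: [0.0, -0.1, -1.5]
opening: 0.296
grip_force: 29.8
```

{"fn": "jog_arm", "kwargs": {"deltas": [0,0,0.08,0,-1,0,0,0,0,0,0,0,0,0,1,0,0,0,0,1,0,0,0,0,1,0,0,-1,0,1,0,0,-1,0,1,0,0,-1,-1,1,0,0,-1,-1,1,0,0,-1,-1,1,0,0,-1,-1,1,0,0,-1,-1,1]}}

```text
time: 36.25
position: [0.5323, -0.3343, 0.2342]
tcp_rot: [0.398, 0.917, 0.0, -0.0]
wrist_force: [0.3, 0.4, 0.1]
opening: 1.002
grip_force: 0.0
```

{"fn": "jog_arm", "kwargs": {"deltas": [0,0,-1,-1,1,0,0,-1,-1,1,0,0,-1,-1,1,0,0,-0.3,-1,1,0,0,0,-1,1,0,0,0,-0.47,1,0,1,0,0,1,0,1,0,0,1,0,1,0,0,1,0,1,0,0,1,0,1,0,0,1,0,1,0,0,1]}}

```text
time: 37.45
position: [0.5328, -0.2132, 0.2995]
tcp_rot: [0.002, 1.0, -0.0, 0.0]
wrist_force: [-0.7, -0.0, -0.6]
opening: 0.998
grip_force: 0.0
```

{"fn": "jog_arm", "kwargs": {"deltas": [0,1,0,0,1,0,1,0,0,1,0,1,0,0,1,0,1,0,0,1,0,1,0,0,1,0,1,0,0,1,0,1,0,0,1,0,1,0,0,1,0,1,0,0,1,0,1,0,0,1,0,0,0,0,1,0,0,0,0,1]}}

```text
time: 38.65
position: [0.5337, -0.0143, 0.2995]
tcp_rot: [0.002, 1.0, -0.0, 0.0]
wrist_force: [0.5, -0.5, 0.1]
opening: 1.003
grip_force: 0.0
```

```bash
cat > sc.py <<'E'
from m import *
def handles(im,K,T,zt=.02):
    hs=cv2.cvtColor(im,cv2.COLOR_BGR2HSV); mk=((hs[...,2]<58)).astype(np.uint8); mk[235:]=0
    mk=cv2.morphologyEx(mk,cv2.MORPH_OPEN,np.ones((3,3)))
    n,l,st,c=cv2.connectedComponentsWithStats(mk)
    for k in range(1,n):
        if st[k,4]<300: continue
        cs,_=cv2.findContours((l==k).astype(np.uint8),cv2.RETR_EXTERNAL,cv2.CHAIN_APPROX_NONE)
        (cx,cy),wh,a=cv2.minAreaRect(cs[0]);B=cv2.boxPoints(((cx,cy),wh,a))
        W=np.array([ray(K,T,b,.014)[:2] for b in B]);e=np.array([W[1]-W[0],W[2]-W[1]]);ln=np.linalg.norm(e,axis=1);u=e[ln.argmax()]
        print(st[k].tolist(),"c",ray(K,T,(cx,cy),.014)[:2].round(4),"LxW",ln.round(4),"yaw",(np.degrees(np.arctan2(u[1],u[0]))%180).round(1))
if __name__=="__main__":
    for n in ["w1","w2"]: handles(*V[n]);print()
    s,M,p=pose();print(s["time"],s["position"],np.degrees(p));handles(*grab("wrist","w11"))
E
python3 sc.py
```

```text
[306, 62, 80, 25, 1781] c [0.4243 0.0677] LxW [0.0243 0.0893] yaw 88.4
[118, 72, 77, 27, 1664] c [ 0.4344 -0.1486] LxW [0.024  0.0876] yaw 85.2
[159, 122, 224, 17, 3357] c [ 0.4862 -0.0185] LxW [0.0177 0.2623] yaw 89.0

[129, 62, 79, 24, 1736] c [0.424  0.0661] LxW [0.0243 0.0884] yaw 88.3
[0, 76, 19, 22, 395] c [ 0.4369 -0.1175] LxW [0.0205 0.0234] yaw 168.5
[0, 121, 218, 18, 3307] c [ 0.4863 -0.0101] LxW [0.0183 0.2552] yaw 89.0

38.65 [ 0.53374778 -0.01426221  0.29948655] 89.78499487029644
[128, 66, 78, 28, 1683] c [ 0.4343 -0.1486] LxW [0.0239 0.0876] yaw 85.2
[168, 96, 237, 39, 5040] c [ 0.4777 -0.0116] LxW [0.2738 0.0433] yaw 91.3
```

Scraper A was knocked: its handle now merges with the grip-bar mask. Scraper B is unmoved, so I take it first, with the jaws only part open to clear the grip bar.

{"fn": "jog_arm", "kwargs": {"deltas": [0,0,0,1,-0.15,0,0,0,1,-0.15,0,0,0,1,-0.15,0,0,0,1,-0.15,0,0,0,1,-0.15,0,0,0,1,-0.15,0,0,0,1,-0.15,0,0,0,1,-0.15,0,0,0,1,-0.15,0,0,0,1,-0.15,0,0,0,1,-0.15,0,0,0,0.02,-0.15]}}

```text
time: 39.9
position: [0.5338, -0.0152, 0.2994]
tcp_rot: [0.738, 0.674, -0.0, 0.0]
wrist_force: [0.3, 0.2, 0.5]
opening: 0.429
grip_force: 0.0
```

{"fn": "jog_arm", "kwargs": {"deltas": [-0.9,-0.62,1,0,-0.15,-0.9,-0.62,1,0,-0.15,-0.9,-0.62,1,0,-0.15,-0.9,-0.62,1,0,-0.15,-0.9,-0.62,1,0,-0.15,-0.9,-0.62,1,0,-0.15,-0.83,-0.64,1,0,-0.15,0,0,1,0,-0.15,0,0,1,0,-0.15,0,0,1,0,-0.15,0,0,0,0,-0.15,0,0,0,0,-0.15]}}

```text
time: 41.1
position: [0.4362, -0.1312, 0.0999]
tcp_rot: [0.736, 0.677, -0.0, -0.0]
wrist_force: [0.7, -0.4, -0.3]
opening: 0.42
grip_force: 0.0
```

```bash
python3 - <<'E'
from sc import *
s,M,p=pose();print(s["time"],s["position"],np.degrees(p),s["opening"],s["joints"][5]); go([.4362,-.131,.018],np.radians(-4.9))
im,K,T=grab("wrist","w12")
print(proj(K,T,[.44,-.0918,.003]),proj(K,T,[.4314,-.1884,.02]))
hs=cv2.cvtColor(im,cv2.COLOR_BGR2HSV)[...,2]
# blade and handle edges across image rows
for r in range(0,400,20): print(r, ''.join('#' if v<58 else ('+' if v>215 else '.') for v in hs[r,100:460:6]))
E
```

```text
41.1 [ 0.43622075 -0.13123613  0.0999294 ] -4.847545084731034 0.4196351837816026 -0.28804438405650296
turn units 0.01 | shift units old axes [ 0.01 -0.    4.1 ] | after turn [ 0.01 -0.    4.1 ]
[285.07441376 158.49243379] [284.58161954 294.22268348]
0 .......................................#####+...............
20 .......................................#####................
40 ........................................####................
60 ........................................####................
80 ................................+++++...####................
100 ..........................+++++++++++...####................
120 .........................++++++++++++...####................
140 .........................++++++++++++...#####...............
160 .............................####.......#####...............
180 ............................######......#####...............
200 ............................######......#####...............
220 ............................######......#####...............
240 ............................######..........................
260 ........................#...######....#.....................
280 .......................##...######....##....................
300 ......................##...............##...................
320 ################.....##................###....##############
340 ##############.......#..................##......############
360 #############...................................+###########
380 ..#...#.....#....................................#....#.#...
```

Handle centred at col ~286 between the jaws, with the blade ahead. Lower and grip.

{"fn": "jog_arm", "kwargs": {"deltas": [0,0,1,0,-0.15,0,0,1,0,-0.15,0,0,1,0,-0.15,0,0,0.8,0,-0.15,0,0,0.3,0,-0.15,0,0,0,0,-1,0,0,0,0,-1,0,0,0,0,-1,0,0,0,0,-1,0,0,0,0,-1]}}

```text
time: 42.15
position: [0.4367, -0.1312, 0.0185]
tcp_rot: [0.737, 0.676, 0.0, 0.001]
wrist_force: [-2.8, 0.2, 8.4]
opening: 0.252
grip_force: 30.0
```

```bash
python3 - <<'E'
from h import *
s,M,p=pose();print(s["time"],s["position"],s["opening"],s["grip_force"],s["wrist_force"])
a=np.radians(8.7);ex=np.array([np.cos(a),np.sin(a)]);ey=np.array([-ex[1],ex[0]]);O=np.array([.515,.316])
for k,y in ((1,-.04),(2,.04)): sl=O+y*ey;print(k,sl.round(4),"approach TCP (origin 85 mm before mouth)",(sl-ex*(.085+.0394)).round(4),"home",(sl-ex*.0394).round(4))
sl=O+.04*ey-ex*(.1+.0394);go([sl[0],sl[1],.09],a-np.pi/2)
E
```

```text
42.15 [ 0.43671858 -0.13116333  0.01845661] 0.2519991756787081 30.002381801605225 [-2.80887729  0.19687919  8.41280009]
1 [0.5211 0.2765] approach TCP (origin 85 mm before mouth) [0.3981 0.2576] home [0.4821 0.2705]
2 [0.5089 0.3555] approach TCP (origin 85 mm before mouth) [0.386  0.3367] home [0.47   0.3496]
turn units 8.88 | shift units old axes [22.91 -5.27 -3.6 ] | after turn [  0.28 -23.5   -3.62]
```

{"fn": "jog_arm", "kwargs": {"deltas": [0,0,-0.6,0,-1,0,0,-1,0,-1,0,0,-1,0,-1,0,0,-1,0.98,-1,0,0,0,0.98,-1,0,0,0,0.98,-1,0,0,0,0.99,-1,0,0,0,0.99,-1,0,0,0,0.99,-1,0,0,0,0.99,-1,0,0,0,0.99,-1,0,0,0,0.99,-1]}}

```text
time: 43.35
position: [0.4362, -0.1309, 0.0904]
tcp_rot: [0.997, 0.073, 0.0, 0.0]
wrist_force: [-0.7, -0.7, -1.3]
opening: 0.251
grip_force: 30.0
```

{"fn": "jog_arm", "kwargs": {"deltas": [0,-0.9,0,0,-1,0.01,-1,0,0,-1,0.01,-1,0,0,-1,0.01,-1,0,0,-1,0.01,-1,0,0,-1,0.01,-1,0,0,-1,0.01,-1,0,0,-1,0.01,-1,0,0,-1,0.01,-1,0,0,-1,0.01,-1,0,0,-1,0.01,-1,0,0,-1,0.01,-1,0,0,-1]}}

```text
time: 44.55
position: [0.4022, 0.1055, 0.0904]
tcp_rot: [0.997, 0.076, 0.0, -0.0]
wrist_force: [-0.2, 0.0, -1.5]
opening: 0.252
grip_force: 30.0
```

{"fn": "jog_arm", "kwargs": {"deltas": [0,-1,0,0,-1,0.01,-1,0,0,-1,0.01,-1,0,0,-1,0.01,-1,0,0,-1,0.01,-1,0,0,-1,0.01,-1,0,0,-1,0.01,-1,0,0,-1,0.01,-1,0,0,-1,0.01,-1,0,0,-1,0,-1,0,0,-1,0,-1,0,0,-1,0,0,0,0,-1]}}

```text
time: 45.75
position: [0.3702, 0.3239, 0.0903]
tcp_rot: [0.997, 0.077, 0.0, -0.0]
wrist_force: [-0.8, -0.2, -1.0]
opening: 0.255
grip_force: 30.0
```

```bash
python3 - <<'E'
from h import *
s,M,p=pose();print(s["time"],s["position"],np.degrees(p),s["opening"],s["grip_force"],s["wrist_force"],s["joints"][5])
a=np.radians(8.7);go([.371,.3344,.09],a-np.pi/2)
im,K,T=grab("wrist","w13")
hs=cv2.cvtColor(im,cv2.COLOR_BGR2HSV)
for r in range(0,320,12): print("%3d"%r, ''.join('#' if v[2]<60 else ('w' if 5<v[0]<22 and v[1]>90 and v[2]>70 and v[1]<135 else 'o' if 5<v[0]<22 and v[1]>=135 else ('+' if v[2]>170 else '.')) for v in hs[r,0:560:5]))
for n,P in [("slot1",(.5211,.2765,.008)),("slot2",(.5089,.3555,.008)),("SBroot",s["position"]+M@[.0394,0,.0185])]: print(n,proj(K,T,P).round(1))
E
```

```text
45.75 [0.37021503 0.32391968 0.09032526] -81.18610747979545 0.2552209316928015 29.99638170003891 [-0.77523061 -0.15402814 -1.01000705] 2.061050566367242
turn units 0.01 | shift units old axes [ 0.12 -0.51  0.02] | after turn [ 0.12 -0.51  0.02]
  0 ..............+.......................wwwwwwwwwwwwwwwwwwwwwwwwwwwwwwwwwwwwwwwwwwwwwwwwwwwwwwwwwww...............
 12 ........+....+.......+................wwwwwwwwwwwwwwwwwwwwwwwwwwwwwwwwwwwwwwwwwwwwwwwwwwwwwwwwwww...............
 24 ....................+..................wwwwwwwwwwwwwwwwwwwwwwwwwwwwwwwwwwwwwwwwwwwwwwwwwwwwwwwww................
 36 ......................+................wwwwwwwwwwwwwwwwwwwwwwwwwwwwwwwwwwwwwwwwwwwwwwwwwwwwwwwww................
 48 .....................+.........+.......wwwwwwwwwwwwwwwwwwwwwwwwwwwwwwwwwwwwwwwwwwwwwwwwwwwwwwwww................
 60 .......................................wwwwwwwwwwwwwwwwwwwwwwwwwwwwwwwwwwwwwwwwwwwwwwwwwwwwwwww.................
 72 .................................++....wwwwwww+++++......++++++++++.wwwwwwwwwwwwwwwwwwwwwwwwwww.................
 84 ................................
[... 1664 characters left out ...]
#####..........++.....................................
264 ..............+...............+..+....+.............###########.................................................
276 .............+.........+........+...+......+.......#############................................................
288 ........+..............+.......++....++.....+......#.###########................................................
300 ........................+.+++.+++...++++..........##+#########+##...............................................
312 ........++..........+...++..##################....##.#########+##....##################.........................
slot1 [404.3 -10.8]
slot2 [268.4 -10.8]
SBroot [285.5 183.6]
```

```bash
cat > blk.py <<'E'
from h import *
def meas(name):
    im,K,T=load(name)
    hs=cv2.cvtColor(im,cv2.COLOR_BGR2HSV);w=(hs[...,0]>5)&(hs[...,0]<22)&(hs[...,1]>80)&(hs[...,2]>60)
    L=[];R=[];F=[]
    for r in range(10,175,3):
        c=np.nonzero(w[r])[0]
        if len(c)<20: continue
        L.append(ray(K,T,(c.min()-.5,r),.008)[:2]);R.append(ray(K,T,(c.max()+.5,r),.008)[:2])
    for c in list(range(215,232,3))+list(range(345,440,4)):
        r=np.nonzero(w[:300,c])[0]; F.append(ray(K,T,(c,r.max()+.5),.008)[:2])
    out={}
    for k,P in (("L",L),("R",R),("F",F)):
        vx,vy,x,y=cv2.fitLine(np.float32(P),cv2.DIST_HUBER,0,.001,.001).ravel(); out[k]=(np.array([x,y]),np.array([vx,vy])); print(k,x,y,"deg",np.degrees(np.arctan2(vy,vx))%180)
    return out
if __name__=="__main__":
    o=meas("w13")
    ey=o["F"][1]; ey=ey*np.sign(ey[1]); ex=np.array([ey[1],-ey[0]])
    ft=o["F"][0]; yl=(o["L"][0]-ft)@ey; yr=(o["R"][0]-ft)@ey; print("width",yr-yl)
    O=ft+ey*(yl+yr)/2+.12*ex;print("O",O.round(4),"deg",np.degrees(np.arctan2(ex[1],ex[0])),"s1",(O-.04*ey).round(4),"s2",(O+.04*ey).round(4))
E
python3 blk.py
```

```text
L 0.44402874 0.3935247 deg 8.583668
R 0.47577572 0.22245738 deg 8.579505
F 0.3963479 0.30053288 deg 98.46029
width -0.17387652
O [0.5153 0.3162] deg 8.460286 s1 [0.5212 0.2767] s2 [0.5094 0.3558]
```

Block confirmed at O=(0.515,0.316), 8.5°. Align with slot 2 and lower to blade height.

{"fn": "jog_arm", "kwargs": {"deltas": [0.12,-0.52,0,0,-1,0,0,1,0,-1,0,0,1,0,-1,0,0,0.7,0,-1,0,0,0.38,0,-1,0,0,0,0,-1,0,0,0,0,-1]}}

```text
time: 46.5
position: [0.3717, 0.3331, 0.0284]
tcp_rot: [0.997, 0.076, 0.0, -0.0]
wrist_force: [0.9, -0.0, -1.0]
opening: 0.255
grip_force: 30.0
```

```bash
python3 - <<'E'
from h import *
s,M,p=pose();print(s["time"],s["position"],np.degrees(p),s["opening"],s["grip_force"],s["wrist_force"])
a=np.radians(8.55);h=np.array([.5094,.3558])-.0394*np.array([np.cos(a),np.sin(a)]);go([h[0],h[1],.0285],a-np.pi/2)
E
```

```text
46.5 [0.37167005 0.33312148 0.02844   ] -81.30468609353333 0.2554859986126241 29.99617338180542 [ 0.859385   -0.02742527 -1.00254159]
turn units 0.02 | shift units old axes [ 5.01 -0.08 -0.  ] | after turn [ 5.01 -0.1  -0.  ]
```

{"fn": "jog_arm", "kwargs": {"deltas": [0.2,-0.09,0,0,-1,0.5,0,0,0,-1,0.5,0,0,0,-1,0.5,0,0,0,-1,0.5,0,0,0,-1,0.5,0,0,0,-1,0.5,0,0,0,-1,0,0,0,0,-1]}}

```text
time: 47.3
position: [0.4355, 0.3446, 0.0278]
tcp_rot: [0.997, 0.076, 0.0, -0.0]
wrist_force: [0.3, 0.8, -1.3]
opening: 0.255
grip_force: 30.0
```

{"fn": "jog_arm", "kwargs": {"deltas": [0.5,0,0,0,-1,0.5,0,0,0,-1,0.4,0,0,0,-1,0.2,0,0,0,-1,0.1,0,0,0,-1,0,0,0,0,-1]}}

```text
time: 47.9
position: [0.468, 0.3496, 0.0277]
tcp_rot: [0.997, 0.076, -0.0, 0.0]
wrist_force: [-0.5, -0.1, -2.4]
opening: 0.251
grip_force: 30.0
```

{"fn": "jog_arm", "kwargs": {"deltas": [0.08,0,0,0,-1,0.08,0,0,0,-1,0.06,0,0,0,-1,0,0,0,0,-1]}}

```text
time: 48.3
position: [0.4724, 0.3504, 0.0279]
tcp_rot: [0.997, 0.076, 0.0, -0.0]
wrist_force: [0.8, 1.0, -0.9]
opening: 0.258
grip_force: 30.0
```

{"fn": "jog_arm", "kwargs": {"deltas": [0.08,0,0,0,-1,0.08,0,0,0,-1,0,0,0,0,-1]}}

```text
time: 48.6
position: [0.4757, 0.3509, 0.0279]
tcp_rot: [0.997, 0.076, 0.0, -0.0]
wrist_force: [0.5, 1.4, -0.9]
opening: 0.254
grip_force: 30.0
```

{"fn": "jog_arm", "kwargs": {"deltas": [0.08,0,0,0,-1,0.08,0,0,0,-1,0,0,0,0,-1]}}

```text
time: 48.9
position: [0.4784, 0.3513, 0.0277]
tcp_rot: [0.997, 0.076, -0.0, 0.0]
wrist_force: [-3.3, 3.0, -1.4]
opening: 0.252
grip_force: 30.0
```

{"fn": "jog_arm", "kwargs": {"deltas": [0.08,0,0,0,-1,0,0,0,0,-1]}}

```text
time: 49.1
position: [0.4786, 0.3514, 0.0273]
tcp_rot: [0.997, 0.076, -0.002, 0.001]
wrist_force: [-14.0, 0.1, 2.9]
opening: 0.252
grip_force: 30.0
```

Firm contact: the handle is against the block. Release, rise, and check.

{"fn": "jog_arm", "kwargs": {"deltas": [-0.04,0,0.04,0,-1,0,0,0,0,-0.2,0,0,0,0,-0.1,0,0,0,0,0,0,0,-0.5,0,0,0,0,-1,0,0,0,0,-1,0,0,0,0,-1,0,0,-0.5,0,-1,0,0,-0.5,0,-1,0,0,-0.5,0,-1,0,0,-0.5,0,-1,0,0]}}

```text
time: 50.3
position: [0.4396, 0.3452, 0.1787]
tcp_rot: [0.997, 0.076, 0.0, -0.0]
wrist_force: [-0.5, -0.2, 0.8]
opening: 0.498
grip_force: 0.0
```

{"fn": "jog_arm", "kwargs": {"deltas": [-0.5,0,-1,0,0,-0.5,0,-1,0,0,-0.5,0,-1,0,0,-0.5,0,-1,0,0,0,0,-1,0,0,0,0,-0.8,0,0,0,0,0,0,0,0,0,0,0,0]}}

```text
time: 51.1
position: [0.4003, 0.3391, 0.2929]
tcp_rot: [0.997, 0.076, 0.0, -0.0]
wrist_force: [-0.4, -0.7, -0.1]
opening: 0.498
grip_force: 0.0
```

```bash
python3 - <<'E'
from h import *
s,M,p=pose();print(s["time"],s["position"],np.degrees(p))
im,K,T=grab("wrist","w14")
a=np.radians(8.55);ex=np.array([np.cos(a),np.sin(a)]);ey=np.array([-ex[1],ex[0]]);S2=np.array([.5094,.3558])
# sample in slot2 frame, handle top z=.028
V=cv2.cvtColor(im,cv2.COLOR_BGR2HSV)
def samp(x,y,z):
    q=S2+x*ex+y*ey;u,v=proj(K,T,[q[0],q[1],z]).round().astype(int)
    return V[v,u].tolist() if 0<=u<560 and 0<=v<420 else None
print("along handle");[print(x,samp(x/1000,0,.028)) for x in range(-115,21,5)]
print("across at -80",[(y,samp(-.08,y/1000,.028)[2]) for y in range(-20,21,2) if samp(-.08,y/1000,.028)])
print("across at -40",[(y,samp(-.04,y/1000,.028)[2]) for y in range(-20,21,2)if samp(-.04,y/1000,.028)])
E
```

```text
51.1 [0.40027416 0.3391296  0.29292981] -81.29855212547666
along handle
-115 [17, 111, 235]
-110 [17, 112, 227]
-105 [17, 112, 227]
-100 [17, 112, 227]
-95 [17, 112, 226]
-90 [120, 10, 25]
-85 [135, 19, 27]
-80 [128, 36, 28]
-75 [130, 27, 28]
-70 [120, 18, 28]
-65 [110, 26, 29]
-60 [120, 9, 28]
-55 [120, 9, 28]
-50 [128, 35, 29]
-45 [150, 9, 28]
-40 [120, 9, 29]
-35 [150, 9, 28]
-30 [120, 9, 29]
-25 [135, 17, 30]
-20 [150, 9, 28]
-15 [120, 17, 30]
-10 [120, 9, 29]
-5 [0, 0, 27]
0 [120, 8, 92]
5 [120, 5, 93]
10 [105, 3, 159]
15 [100, 5, 160]
20 [100, 5, 159]
across at -80 [(-20, 222), (-18, 223), (-16, 222), (-14, 216), (-12, 189), (-10, 19), (-8, 24), (-6, 28), (-4, 28), (-2, 27), (0, 28), (2, 28), (4, 29), (6, 28), (8, 29), (10, 24), (12, 118), (14, 219), (16, 215), (18, 213), (20, 212)]
across at -40 [(-20, 224), (-18, 224), (-16, 217), (-14, 227), (-12, 160), (-10, 17), (-8, 25), (-6, 29), (-4, 28), (-2, 27), (0, 29), (2, 28), (4, 30), (6, 29), (8, 29), (10, 25), (12, 6), (14, 228), (16, 219), (18, 218), (20, 212)]
```

```bash
python3 - <<'E'
from h import *
im,K,T=load("w14");V=cv2.cvtColor(im,cv2.COLOR_BGR2HSV)
a=np.radians(8.55);ex=np.array([np.cos(a),np.sin(a)]);ey=np.array([-ex[1],ex[0]]);S2=np.array([.5094,.3558])
def samp(x,y,z):
    q=S2+x*ex+y*ey;u,v=proj(K,T,[q[0],q[1],z]).round().astype(int)
    return V[v,u].tolist() if 0<=u<560 and 0<=v<420 else None
for y in (-.03,-.02,.02,.03):
    print(y,[(x,samp(x/1000,y,.029)[1:]) for x in range(-20,24,2) if samp(x/1000,y,.029)])
for x in (-.01,-.004,.002,.004,.006,.012,.02): print("across",x,[(y,samp(x,y/1000,.028)[2]) for y in range(-30,31,3)])
print(proj(K,T,np.r_[S2,.029]))
E
```

```text
-0.03 [(-20, [109, 230]), (-18, [110, 230]), (-16, [109, 231]), (-14, [109, 231]), (-12, [110, 231]), (-10, [108, 233]), (-8, [109, 233]), (-6, [108, 233]), (-4, [108, 233]), (-2, [112, 225]), (0, [158, 199]), (2, [157, 198]), (4, [157, 198]), (6, [157, 198]), (8, [157, 197]), (10, [157, 196]), (12, [157, 196]), (14, [157, 196]), (16, [157, 196]), (18, [157, 195]), (20, [156, 194]), (22, [157, 195])]
-0.02 [(-20, [112, 226]), (-18, [112, 227]), (-16, [111, 227]), (-14, [113, 226]), (-12, [112, 227]), (-10, [111, 228]), (-8, [110, 227]), (-6, [110, 227]), (-4, [111, 227]), (-2, [109, 234]), (0, [159, 180]), (2, [159, 180]), (4, [159, 180]), (6, [158, 177]), (8, [158, 177]), (10, [158, 177]), (12, [158, 177]), (14, [158, 177]), (16, [158, 177]), (18, [158, 177]), (20, [158, 176]), (22, [158, 177])]
0.02 [(-20, [114, 213]), (-18, [116, 215]), (-16, [117, 216]), (-14, [116, 215]), (-12, [117, 215]), (-10, [116, 215]), (-8, [116, 215]), (-6, [116, 215]), (-4, [116, 215]), (-2, [114, 220]), (0, [156, 204]), (2, [156, 204]), (4, [156, 204]), (6, [158, 204]), (8, [156, 204]), (10, [156, 204]
[... 1538 characters left out ...]
-18, 191), (-15, 198), (-12, 182), (-9, 81), (-6, 43), (-3, 44), (0, 44), (3, 45), (6, 45), (9, 43), (12, 160), (15, 221), (18, 162), (21, 198), (24, 201), (27, 204), (30, 200)]
across 0.012 [(-30, 196), (-27, 191), (-24, 181), (-21, 179), (-18, 194), (-15, 196), (-12, 199), (-9, 154), (-6, 155), (-3, 161), (0, 158), (3, 155), (6, 151), (9, 152), (12, 229), (15, 234), (18, 117), (21, 201), (24, 205), (27, 206), (30, 199)]
across 0.02 [(-30, 194), (-27, 190), (-24, 183), (-21, 179), (-18, 193), (-15, 196), (-12, 185), (-9, 156), (-6, 158), (-3, 162), (0, 159), (3, 157), (6, 153), (9, 148), (12, 228), (15, 156), (18, 109), (21, 201), (24, 205), (27, 206), (30, 201)]
[284.87197669  67.8862626 ]
```

The blade reached the slit's end (origin about +7 mm, sideways about 1 mm, flat), which is within tolerance. Now I'll find the knocked scraper A.

{"fn": "jog_arm", "kwargs": {"deltas": [-0.3,1,0,0,0,-0.3,1,0,0,0,-0.3,1,0,0,0,-0.3,1,0,0,0,-0.3,1,0,0,0,-0.3,1,0,0,0,-0.3,1,0,0,0,-0.3,1,0,0,0,-0.3,1,0,0,0,-0.3,1,0,0,0,-0.3,1,0,0,0,0,1,0,0,0]}}

```text
time: 52.35
position: [0.3708, 0.0912, 0.2923]
tcp_rot: [0.997, 0.076, -0.001, 0.0]
wrist_force: [0.0, -1.6, -0.1]
opening: 0.503
grip_force: 0.0
```

{"fn": "jog_arm", "kwargs": {"deltas": [0,0.6,0,0,0,0,0,0,0,0,0,0,0,0,0]}}

```text
time: 52.65
position: [0.3731, 0.0803, 0.2926]
tcp_rot: [0.997, 0.076, -0.0, -0.0]
wrist_force: [-0.5, 0.1, 0.1]
opening: 0.5
grip_force: 0.0
```

```bash
python3 - <<'E'
from sc import *
s,M,p=pose();print(s["time"],s["position"],np.degrees(p))
im,K,T=grab("wrist","w15")
handles(im,K,T)
# rectified map on z=.014 plane, 5 mm cells
hs=cv2.cvtColor(im,cv2.COLOR_BGR2HSV)
print("cols y from 0.22 to -0.06 (step 4mm)")
for x in np.arange(.38,.53,.005):
    r=''
    for y in np.arange(.22,-.06,-.004):
        u,v=proj(K,T,[x,y,.010]).round().astype(int)
        if not(0<=u<560 and 0<=v<420): r+=' ';continue
        h,sa,va=hs[v,u]; r+='#' if va<58 else 'b' if sa>110 and 95<h<125 else '+' if va>140 and sa<12 else '.'
    print("%.3f"%x,r)
E
```

```text
52.65 [0.37308566 0.08034091 0.29257219] -81.32939190395125
[32, 2, 42, 92, 2551] c [0.4642 0.3521] LxW [0.0327 0.0935] yaw 7.7
[258, 52, 242, 57, 5683] c [ 0.4777 -0.0112] LxW [0.0435 0.2702] yaw 90.9
cols y from 0.22 to -0.06 (step 4mm)
0.380 ......................................................................
0.385 ......................................................................
0.390 ......................................................................
0.395 ......................................................................
0.400 ......................................................................
0.405 ...........................++..+......................................
0.410 .......................++.+++++++.....................................
0.415 .......................++++++.+++.....................................
0.420 .......................++++++++++.....................................
0.425 ........................+.+++..+++...................................+
0.430 .......................++++++.++++.................................+++
0.435 ........
[... 825 characters left out ...]
#######
0.490 ..........................############################################
0.495 ..........................#########################################b#b
0.500 ..........................+.bbbbbbbbbbbbbbbbbbbbbbbbbbbbbbbbbbbbbbbbbb
0.505 ......................+++.+.bbbbbbbbbbbbbbbbbbbbbbbbbbbbbbbbbbbbbbbbbb
0.510 ......................++.++.bbbbbbbbbbbbbbbbbbbbbbbbbbbbbbbbbbbbbbbbbb
0.515 ......................+++.+.bbbbbbbbbbbbbbbbbbbbbbbbbbbbbbbbbbbbbbbbbb
0.520 .......................+.++.bbbbbbbbbbbbbbbbbbbbbbbbbbbbbbbbbbbbbbbbbb
0.525 ......................+++++.bbbbbbbbbbbbbbbbbbbbbbbbbbbbbbbbbbbbbbbbbb
0.530 ......................++.+..bbbbbbbbbbbbbbbbbbbbbbbbbbbbbbbbbbbbbbbbbb
```

Scraper A lies beside the grip bar: blade y 0.13–0.188, handle centre x≈0.464. I'll refine its near edge and yaw.

```bash
python3 - <<'E'
from h import *
im,K,T=load("w15");V=cv2.cvtColor(im,cv2.COLOR_BGR2HSV)
def val(x,y,z):
    u,v=proj(K,T,[x,y,z]);return cv2.getRectSubPix(V[...,2].astype(np.float32),(1,1),(float(u),float(v)))[0,0]
E=[]
for y in np.arange(.045,.115,.004):
    xs=np.arange(.440,.470,.0005);v=np.array([val(x,y,.02) for x in xs]);i=np.nonzero(v<58)[0]
    if len(i): E.append((y,xs[i[0]]))
E=np.array(E);f=np.polyfit(E[:,0],E[:,1],1);print("near edge x=%.4f+%.4f*y"%(f[1],f[0]),"yaw",90-np.degrees(np.arctan(f[0])),"resid",np.std(E[:,1]-np.polyval(f,E[:,0])),"x at .09",np.polyval(f,.09))
ys=np.arange(.02,.15,.001);v=[int(val(.462,y,.02)) for y in ys];print("profile",[(round(y,3),q) for y,q in zip(ys,v)][::2])
bl=[]
for y in (.145,.16,.175):
    xs=np.arange(.425,.50,.001);v=np.array([val(x,y,.003) for x in xs]);print(y,[int(q) for q in v[::2]])
ys=np.arange(.12,.2,.002);print("blade along",[(round(y,3),int(val(.46,y,.003))) for y in ys])
go([.462,.09,.10],np.radians(-1))
E
```

```text
near edge x=0.4557+-0.0110*y yaw 90.62821802048462 resid 0.00018818237321291585 x at .09 0.4546849415204679
profile [(np.float64(0.02), 120), (np.float64(0.022), 120), (np.float64(0.024), 121), (np.float64(0.026), 122), (np.float64(0.028), 121), (np.float64(0.03), 125), (np.float64(0.032), 124), (np.float64(0.034), 126), (np.float64(0.036), 25), (np.float64(0.038), 32), (np.float64(0.04), 35), (np.float64(0.042), 35), (np.float64(0.044), 35), (np.float64(0.046), 35), (np.float64(0.048), 35), (np.float64(0.05), 34), (np.float64(0.052), 35), (np.float64(0.054), 35), (np.float64(0.056), 35), (np.float64(0.058), 35), (np.float64(0.06), 35), (np.float64(0.062), 35), (np.float64(0.064), 36), (np.float64(0.066), 35), (np.float64(0.068), 35), (np.float64(0.07), 36), (np.float64(0.072), 35), (np.float64(0.074), 36), (np.float64(0.076), 36), (np.float64(0.078), 35), (np.float64(0.08), 35), (np.float64(0.082), 36), (np.float64(0.084), 36), (np.float64(0.086), 35), (np.float64(0.088), 35), (np.float64(0.09), 36), (np.float64(0.092), 37), (np.float64(0.094), 36), (np.float64(0.096), 36), (np.floa
[... 1687 characters left out ...]
float64(0.154), 181), (np.float64(0.156), 182), (np.float64(0.158), 181), (np.float64(0.16), 181), (np.float64(0.162), 184), (np.float64(0.164), 183), (np.float64(0.166), 182), (np.float64(0.168), 181), (np.float64(0.17), 183), (np.float64(0.172), 184), (np.float64(0.174), 183), (np.float64(0.176), 183), (np.float64(0.178), 184), (np.float64(0.18), 183), (np.float64(0.182), 182), (np.float64(0.184), 182), (np.float64(0.186), 183), (np.float64(0.188), 182), (np.float64(0.19), 176), (np.float64(0.192), 125), (np.float64(0.194), 125), (np.float64(0.196), 121), (np.float64(0.198), 125), (np.float64(0.2), 124)]
turn units -9.34 | shift units old axes [4.47 0.21 9.63] | after turn [0.56 4.44 9.63]
```

{"fn": "jog_arm", "kwargs": {"deltas": [0,0,1,-1,0,0,0,1,-1,0,0,0,1,-1,0,0,0,1,-1,0,0,0,1,-1,0,0,0,1,-1,0,0,0,1,-1,0,0,0,1,-1,0,0,0,0,-1,0,0,0,0,-0.53,0,0.34,0.9,0,0,0,0.35,0.95,0,0,0]}}

```text
time: 53.9
position: [0.4104, 0.0953, 0.1329]
tcp_rot: [0.703, 0.711, 0.0, -0.0]
wrist_force: [0.2, -0.8, 0.9]
opening: 0.5
grip_force: 0.0
```

{"fn": "jog_arm", "kwargs": {"deltas": [0,0.95,0,0,0,0,0.95,0,0,0,0,0.9,0,0,0,0,0,0,0,0,0,0,0,0,0]}}

```text
time: 54.4
position: [0.4654, 0.0955, 0.1325]
tcp_rot: [0.703, 0.711, -0.0, -0.0]
wrist_force: [-1.1, 0.7, 0.1]
opening: 0.503
grip_force: 0.0
```

```bash
python3 - <<'E'
from h import *
s,M,p=pose();print(s["time"],s["position"],np.degrees(p),s["opening"])
go([.466,.095,.026],np.radians(.6))
im,K,T=grab("wrist","w16");V=cv2.cvtColor(im,cv2.COLOR_BGR2HSV)[...,2]
P=np.array([proj(K,T,[x,.095,.02]) for x in (.454,.478)]);print(P)
for r in (130,150,180,200,220): print(r,''.join('#' if v<58 else '+' if v>165 else '.' for v in V[r,200:380:3]))
E
```

```text
54.4 [0.46539981 0.09548626 0.13253327] 0.6518048160631532 0.5033057509657598
turn units 0.01 | shift units old axes [-0.02  0.04  5.33] | after turn [-0.02  0.04  5.33]
[[269.81707061 206.70553579]
 [300.90711524 207.03462317]]
130 ..................+++++++++++++++++++++.....................
150 ..................+++++++++++++++++++++.++++++++++++++++++++
180 ...+++++++++++++++++++++##########.#######.....+++++++++++++
200 ....++++++++++++++++++++##########.#######.+++++++++++++++++
220 .....................+++##################++++++++++++++++++
```

{"fn": "jog_arm", "kwargs": {"deltas": [0,0.04,1,0,0,0,0,1,0,0,0,0,1,0,0,0,0,1,0,0,0,0,1,0,0,0,0,0.33,0,0,0,0,0,0,0,0,0,0,0,-1,0,0,0,0,-1,0,0,0,0,-1,0,0,0,0,-1,0,0,0,0,-1]}}

```text
time: 55.65
position: [0.4671, 0.0951, 0.0271]
tcp_rot: [0.703, 0.711, 0.0, 0.0]
wrist_force: [-2.2, -0.4, 7.1]
opening: 0.249
grip_force: 30.0
```

{"fn": "jog_arm", "kwargs": {"deltas": [0,0,-0.2,0,-1,0,-0.4,0,0,-1,0,-0.6,0,0,-1,0,-0.6,0,0,-1,0,0,0.2,0,-1,0,0,0,0,-0.2,0,0,0,0,-0.1,0,0,0,0,0,0,0,0.2,0,0,0,0,0.2,0,0,0,0,0,0,0,0,0,0,0,-1]}}

```text
time: 56.85
position: [0.4348, 0.0946, 0.0182]
tcp_rot: [0.703, 0.711, -0.0, -0.0]
wrist_force: [0.8, 0.2, 0.5]
opening: 0.447
grip_force: 0.0
```

{"fn": "jog_arm", "kwargs": {"deltas": [0,0,0,0,-1,0,0,0,0,-1,0,0,0,0,-1,0,0,0,0,-1]}}

```text
time: 57.25
position: [0.435, 0.0947, 0.0186]
tcp_rot: [0.703, 0.711, 0.0, 0.0]
wrist_force: [0.4, 0.2, 0.5]
opening: 0.249
grip_force: 30.0
```

```bash
python3 - <<'E'
from h import *
s,M,p=pose();print(s["time"],s["position"],np.degrees(p),s["opening"],s["grip_force"],s["wrist_force"])
a=np.radians(8.55);h=np.array([.5212,.2767])-(.1+.04)*np.array([np.cos(a),np.sin(a)]);print(h);go([h[0],h[1],.09],a-np.pi/2)
E
```

```text
57.25 [0.43496805 0.09466128 0.01855388] 0.6116285687933338 0.24889792434502223 29.999964237213135 [0.38415085 0.19782647 0.47209202]
[0.38275589 0.25588586]
turn units 9.55 | shift units old axes [ 8.09 -2.52 -3.57] | after turn [-1.38 -8.36 -3.57]
```

{"fn": "jog_arm", "kwargs": {"deltas": [0,0,-0.57,0,-1,0,0,-1,0,-1,0,0,-1,0.95,-1,0,0,-1,0.95,-1,0,0,0,0.95,-1,0,0,0,0.95,-1,0,0,0,0.95,-1,0,0,0,0.96,-1,0,0,0,0.96,-1,0,0,0,0.96,-1,0,0,0,0.96,-1,0,0,0,0.96,-1]}}

```text
time: 58.45
position: [0.4349, 0.0947, 0.0906]
tcp_rot: [0.997, 0.072, 0.0, -0.0]
wrist_force: [1.0, 0.4, -0.8]
opening: 0.251
grip_force: 30.0
```

{"fn": "jog_arm", "kwargs": {"deltas": [-0.16,-0.9,0,0,-1,-0.16,-0.93,0,0,-1,-0.16,-0.93,0,0,-1,-0.15,-0.93,0,0,-1,-0.15,-0.93,0,0,-1,-0.15,-0.93,0,0,-1,-0.15,-0.93,0,0,-1,-0.15,-0.93,0,0,-1,-0.15,-0.95,0,0,-1,0,0,0,0,-1,0,0,0,0,-1]}}

```text
time: 59.55
position: [0.3827, 0.2558, 0.0903]
tcp_rot: [0.997, 0.075, 0.0, 0.0]
wrist_force: [-0.7, -0.8, -1.4]
opening: 0.257
grip_force: 30.0
```

```bash
python3 - <<'E'
from h import *
s,M,p=pose();print(s["time"],s["position"],np.degrees(p),s["opening"],s["grip_force"])
a=np.radians(8.55);go([.38276,.25589,.0284],a-np.pi/2)
im,K,T=grab("wrist","w17");V=cv2.cvtColor(im,cv2.COLOR_BGR2HSV)
c=s["position"]
def val(x,y,z):
    u,v=proj(K,T,c+M@np.array([x,y,z])).round().astype(int);return V[v,u].tolist() if 0<=u<560 and 0<=v<420 else None
print("along",[(x,val(x/1000,0,.0)) for x in range(20,110,4)])   # near handle top
print("blade across x=60",[(y,val(.065,y/1000,.0155)) for y in range(-34,35,2)])
print("blade across x=90",[(y,val(.085,y/1000,.0155)) for y in range(-34,35,2)])
E
```

```text
59.55 [0.38274441 0.25578369 0.09027233] -81.41127341961932 0.2570552429709265 29.999635219573975
turn units 0.0 | shift units old axes [ 0.   -0.01  3.09] | after turn [ 0.   -0.01  3.09]
along [(20, [135, 22, 23]), (24, [165, 22, 23]), (28, [165, 17, 30]), (32, [120, 7, 70]), (36, [105, 7, 70]), (40, [150, 15, 17]), (44, [90, 3, 181]), (48, [90, 3, 178]), (52, [90, 3, 180]), (56, [90, 3, 180]), (60, [113, 6, 182]), (64, [90, 3, 181]), (68, [105, 3, 182]), (72, [90, 3, 183]), (76, [105, 3, 183]), (80, [100, 4, 184]), (84, [100, 4, 186]), (88, [105, 3, 186]), (92, [110, 4, 188]), (96, [15, 118, 173]), (100, [15, 115, 173]), (104, [16, 116, 173]), (108, [16, 117, 172])]
blade across x=60 [(-34, [22, 84, 250]), (-32, [22, 87, 250]), (-30, [22, 86, 249]), (-28, [22, 82, 251]), (-26, [21, 93, 249]), (-24, [120, 1, 241]), (-22, [120, 1, 241]), (-20, [75, 2, 241]), (-18, [80, 5, 170]), (-16, [105, 3, 177]), (-14, [90, 3, 179]), (-12, [105, 6, 179]), (-10, [120, 1, 178]), (-8, [80, 4, 175]), (-6, [113, 6, 177]), (-4, [90, 6, 183]), (-2, [90, 1, 173]), (0, [90, 1, 181]), (2, [90, 3, 176]), (
[... 387 characters left out ...]
 250]), (-30, [22, 88, 250]), (-28, [22, 81, 251]), (-26, [22, 91, 249]), (-24, [120, 1, 243]), (-22, [90, 1, 242]), (-20, [90, 2, 241]), (-18, [105, 2, 242]), (-16, [105, 2, 246]), (-14, [90, 4, 182]), (-12, [98, 6, 183]), (-10, [110, 4, 184]), (-8, [90, 3, 178]), (-6, [90, 3, 180]), (-4, [110, 4, 186]), (-2, [90, 4, 178]), (0, [110, 4, 186]), (2, [90, 4, 181]), (4, [105, 3, 188]), (6, [110, 4, 183]), (8, [105, 6, 183]), (10, [90, 3, 180]), (12, [105, 3, 188]), (14, [90, 3, 185]), (16, [100, 4, 182]), (18, [90, 1, 183]), (20, [110, 4, 183]), (22, [120, 3, 180]), (24, [105, 8, 184]), (26, [16, 118, 171]), (28, [15, 118, 182]), (30, [16, 118, 179]), (32, [16, 117, 181]), (34, [15, 120, 174])]
```

Blade centred and parallel, root 40 mm ahead of the TCP. Lower and insert into slot 1.

{"fn": "jog_arm", "kwargs": {"deltas": [0,0,1,0,-1,0,0,1,0,-1,0,0,0.7,0,-1,0,0,0.39,0,-1,0,0,0,0,-1,0.5,0,0,0,-1,0.5,0,0,0,-1,0.5,0,0,0,-1,0.5,0,0,0,-1,0.5,0,0,0,-1,0.5,0,0,0,-1,0,0,0,0,-1]}}

```text
time: 60.8
position: [0.4433, 0.2649, 0.028]
tcp_rot: [0.997, 0.074, 0.0, -0.0]
wrist_force: [-0.1, -0.6, -1.1]
opening: 0.25
grip_force: 30.0
```

{"fn": "jog_arm", "kwargs": {"deltas": [0.5,0,0,0,-1,0.5,0,0,0,-1,0.5,0,0,0,-1,0.3,0,0,0,-1,0.25,0,0,0,-1,0,0,0,0,-1,0,0,0,0,-1]}}

```text
time: 61.5
position: [0.4821, 0.2706, 0.0275]
tcp_rot: [0.997, 0.074, -0.001, 0.0]
wrist_force: [-3.2, -2.1, -2.1]
opening: 0.251
grip_force: 30.0
```

{"fn": "jog_arm", "kwargs": {"deltas": [0.1,0,0,0,-1,0,0,0,0,-1,0,0,0.03,0,-1,0,0,0,0,-0.2,0,0,0,0,-0.1,0,0,0,0,0,0,0,-0.5,0,0,0,0,-1,0,0,0,0,-1,0,0,0,0,-1,0,0,-0.5,0,-1,0,0,-0.5,0,-1,0,0]}}

```text
time: 62.7
position: [0.4648, 0.2682, 0.1391]
tcp_rot: [0.997, 0.074, 0.0, -0.0]
wrist_force: [0.4, 0.5, 0.2]
opening: 0.498
grip_force: 0.0
```

{"fn": "jog_arm", "kwargs": {"deltas": [-0.5,0,-1,0,0,-0.5,0,-1,0,0,-0.5,0,-1,0,0,-0.5,0,-1,0,0,-0.5,-0.5,-1,0,0,-0.5,-0.5,-1,0,0,0,-0.5,-1,0,0,0,-0.5,-1,0,0,0,0,0,0,0,0,0,0,0,0]}}

```text
time: 63.7
position: [0.3995, 0.2986, 0.2972]
tcp_rot: [0.997, 0.075, 0.0, -0.0]
wrist_force: [-0.2, -0.3, 0.2]
opening: 0.501
grip_force: 0.0
```

```bash
cat > chk.py <<'E'
from h import *
import sys
s,M,p=pose();print(s["time"],s["position"],np.degrees(p))
im,K,T=grab("wrist",sys.argv[1]);V=cv2.cvtColor(im,cv2.COLOR_BGR2HSV)
a=np.radians(8.55);ex=np.array([np.cos(a),np.sin(a)]);ey=np.array([-ex[1],ex[0]])
for k,S in (("slot1",(.5212,.2767)),("slot2",(.5094,.3558))):
    def dark(x,y):
        q=np.array(S)+x*ex+y*ey;u,v=proj(K,T,[q[0],q[1],.028]).round().astype(int)
        return 0<=u<560 and 0<=v<420 and V[v,u,2]<75 and V[v,u,1]<60
    xs=[x for x in range(-130,30) if dark(x/1000,0)];print(k,"dark along",xs[0],xs[-1],len(xs))
    for x in (-80,-60,-40,-15):
        ys=[y for y in range(-25,26) if dark(x/1000,y/1000)];print("  at",x,"y",ys[0] if ys else None,ys[-1] if ys else None)
E
python3 chk.py w18
```

```text
63.7 [0.39948052 0.29863202 0.29719157] -81.44696087589485
slot1 dark along -97 -1 87
  at -80 y -11 11
  at -60 y -10 11
  at -40 y -10 11
  at -15 y -10 11
slot2 dark along -90 -4 87
  at -80 y -11 10
  at -60 y -11 11
  at -40 y -11 10
  at -15 y -11 10
```

Both scrapers are in, straight and flat. Scraper B sits about 8 mm too deep, near the 11 mm limit, so I'll draw it back about 4–5 mm.

```bash
python3 - <<'E'
from h import *
go([.47,.3499,.0285],np.radians(-81.45))
E
```

```text
turn units -0.0 | shift units old axes [ 3.88 -2.03 13.4 ] | after turn [ 3.88 -2.03 13.4 ]
```

{"fn": "jog_arm", "kwargs": {"deltas": [0.97,-0.51,1,0,0,0.97,-0.51,1,0,0,0.97,-0.51,1,0,0,0.97,-0.5,1,0,0,0,0,1,0,0,0,0,1,0,0,0,0,1,0,0,0,0,1,0,0,0,0,1,0,0,0,0,1,0,0,0,0,1,0,0,0,0,0,0,0]}}

```text
time: 64.95
position: [0.4689, 0.349, 0.074]
tcp_rot: [0.997, 0.074, -0.003, 0.001]
wrist_force: [-0.9, -0.2, -0.8]
opening: 0.5
grip_force: 0.0
```

{"fn": "jog_arm", "kwargs": {"deltas": [0,0,1,0,0,0,0,1,0,0,0,0,0.4,0,0,0,0,0,0,0,0,0,0,0,-1,0,0,0,0,-1,0,0,0,0,-1,0,0,0,0,-1,0,0,0,0,-1,-0.1,0,0,0,-1,-0.13,0,0,0,-1,0,0,0,0,-1]}}

```text
time: 66.15
position: [0.4661, 0.3501, 0.0302]
tcp_rot: [0.997, 0.074, 0.001, -0.0]
wrist_force: [1.9, 0.1, 6.8]
opening: 0.248
grip_force: 30.0
```

{"fn": "jog_arm", "kwargs": {"deltas": [0,0,0,0,-0.2,0,0,0,0,-0.1,0,0,0,0,0,0,0,-0.5,0,0,0,0,-1,0,0,0,0,-1,0,0,0,0,-1,0,0,-0.5,0,-1,0,0,-0.5,0,-1,0,0,-0.5,0.4,-1,0,0,-0.5,0.4,-1,0,0,-0.5,0.4,-1,0,0]}}

```text
time: 67.35
position: [0.4193, 0.3183, 0.2009]
tcp_rot: [0.997, 0.074, 0.0, -0.0]
wrist_force: [0.5, -0.2, 0.7]
opening: 0.504
grip_force: 0.0
```

{"fn": "jog_arm", "kwargs": {"deltas": [-0.5,0.4,-1,0,0,-0.5,0.4,-1,0,0,0,0,-1,0,0,0,0,-1,0,0,0,0,-1,0,0,0,0,0,0,0,0,0,0,0,0]}}

```text
time: 68.05
position: [0.4023, 0.2998, 0.2992]
tcp_rot: [0.997, 0.074, 0.0, -0.0]
wrist_force: [-1.2, -0.0, 0.1]
opening: 0.503
grip_force: 0.0
```

```bash
python3 chk.py w19; python3 - <<'E'
from m import *
# shaft/cap & stand check from the fixed cameras
import cv2
P=np.load("pics/s10.npz") if 0 else None
im,K,T=grab("top","t20")
for n,z,X in [("cap flange",.074,(.5325,-.3342)),("stand",.045,(.679,.2258))]:
    u,v=proj(K,T,[X[0],X[1],z]).round().astype(int);print(n,u,v);g=cv2.cvtColor(im,cv2.COLOR_BGR2GRAY);print(g[v-10:v+11:1,u-10:u+11:1][::2])
E
```

```text
68.05 [0.40227259 0.29980629 0.29923198] -81.4627356090956
slot1 dark along -98 -1 88
  at -80 y -10 10
  at -60 y -10 11
  at -40 y -10 11
  at -15 y -9 11
slot2 dark along -95 2 88
  at -80 y -11 11
  at -60 y -9 11
  at -40 y -11 11
  at -15 y -10 11
cap flange 370 230
[[ 88  86  86  87  87  88  86  86  85  88  86  88  88  88  87 118 128 101
   86 120 134]
 [ 91  90  90  84  86  90  89  88  88  91  86  87  87  86  86 116 127 126
  119  99 113]
 [ 85  76  76  86  85  91  91  92  89  91  87  87  87  88 105 122 125 126
  128 130 107]
 [ 73 121 101  87 106 124  95  72  96 101 103 103 104 107 107  93 116 126
  125 126 125]
 [ 94 123 100 108 125 125  91  70 114 125 123 125 124 123 129 111 122 127
  125 126 126]
 [112 127 105 103 125 128  90  67 114 127 128 127 127 127 130 118 122 127
  128 126 124]
 [119 133 113 104 119 127 102  71 115 129 127 130 130 131 133 121 123 126
  127 127 127]
 [ 88 113 127 115 110 126 128 125 116 115 112 110 108 102 115 123 128 125
  127 127 125]
 [100  97 100 123 133 118 118 122 125 127 127 127 126 126 128 126 127 125
  127 124 128]
 [127 116  95 111 118 117 
[... 446 characters left out ...]
6  94 150 167 167 166 166 164 165 167 167 167 154 153 165 164
  168 169 117]
 [ 93  93  93  95 148 165 165 165 126 120 128 127 140 160 152 111 137 160
  166 169 113]
 [ 94  92  92  95 152 166 168 167 116 120 155 167 166 166 153 112 140 162
  166 175 115]
 [ 94  96  96 103 153 166 167 167 134 135 160 167 167 167 153 113 152 166
  167 173 117]
 [ 96  98  93  94 150 165 159 153 152 152 153 150 152 155 142 109 151 167
  167 174 119]
 [ 92  92  92 113 157 167 169 159 148 142 143 142 144 143 142 143 161 166
  167 173 124]
 [ 90  93  93 117 151 168 164 167 168 166 167 166 168 166 166 169 168 165
  167 189 134]
 [ 94  94  93  99  98  94  95  94  95  93  91  96  99 106 106 106 109 116
  116 115 101]]
```

Both scrapers are home (about +2 and +4 mm, centred, flat). The stand is upright in place, and the cap and hubs are seated. Handing in.

```bash
python3 -c "
from workcell import *
print(hand_in())"
```

```text
the job is handed in; nothing more can be done
None
```

I handed the job in at about 68 s of arm time, with no verdict shown: both hubs present are keyed on the shaft, the cap is home, the stand is upright in place, and each scraper is flat in its own slit; the seating of the hubs and cap rests on tool heights and contact forces, not a final close-up.

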